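Load the doming table, jack it level and hold it there

TASK

Get the tilting doming table ready for resin: first drop the loose round cup into the empty round nest of its steel plate and the loose square cup into the empty square nest, so that both sit down flat. Then set the small ratchet jack down with its saddle squarely under the marked lift point of the plate's lug, let go of it, and pump its handle until the plate is level. Finish while holding the handle down, so that the plate stays level while a colleague tightens the locking knob; leave the other things on the bench where they are.

Things in the scene. Friction and masses are not known exactly. Their poses are not given: they have to be found in the camera images.
- table_stand: Grey cast base of the tilting doming table, 130 mm (its x) by 200 mm (its y), fixed to the bench. Origin: 2 mm above the bench (level with the thin steel sheet beside it), 10 mm from the plate's middle towards the lug, z up. The plate is hinged on two posts at the +y end: axis along x, 95 mm from the origin, 59 mm above it. The lift lug sticks out at the -y end.
- plate (a joint): Tilt of the steel plate about its hinge, rad: 0 = level, negative = lug end low. It rests on studs at -0.074 and falls back there when nothing carries the lug. It weighs about 3.5 kg, some 15 N at the lug. A tube level on the plate's hinge end shows the same: pale bubble between the two black lines = level.
- plate_top (a point): Middle of the top face of the plate (130 x 210 x 10 mm, plain steel); its axes turn with the plate, z square to the face, y from the lug towards the hinge. About 58 mm above the sheet at the start, 64 mm when level. Two more cups are already fixed in the other two nests and stand 12 mm proud.
- round_nest (a point): Centre of the floor of the empty round nest, a 33 mm wide, 6 mm deep pocket with a 2.5 mm chamfer, open at the plate's top face; axes turn with the plate. It lies 33 mm on the -x side of the plate's middle line, at y = +30 mm of table_stand.
- square_nest (a point): Centre of the floor of the empty square nest, a 33 x 33 mm, 6 mm deep pocket with a 2.5 mm chamfer, its sides along the plate's x and y; axes turn with the plate. It lies 33 mm on the -x side of the middle line, at y = -35 mm of table_stand.
- round_cup: Loose round bezel cup of bare grey metal: 28 mm across, 18 mm high, walls 2 mm, open at the top, 30 g. Origin: centre of its underside, z up out of its mouth. It fits the round nest with 2.5 mm to spare all round and then stands 12 mm proud.
- square_cup: Loose square bezel cup of bare grey metal: 28 x 28 mm, 18 mm high, walls 2 mm, open at the top, 30 g. Origin: centre of its underside, z up, sides along its x and y. It fits the square nest, turned in line with it, with 2.5 mm to spare on each side.
- lift_point (a point): Marked lift point: centre of the flat underside of a 20 mm round boss under the lug (ring and centre dot marked on the lug's top, 14 mm above). The lug is 40 mm wide and reaches 12 mm past this point away from the plate; the plate's edge is 17 mm the other way. Underside about 35 mm above the sheet at the start, 50 mm when level; open to slide the saddle in from the lug's end (-y).
- jack: Small ratchet toe jack, about 0.75 kg, loose on the bench; to stand under the lug on the 2 mm steel sheet. Origin on its underside, x towards its saddle, z up. Base 52 mm wide, 8 mm thick, x = -102 to +59 mm (34 mm wide behind -63). Grip: two grey side plates, outer faces at y = +-19 mm, x = -22 to +14 mm, z = 8 to 73 mm. The handle sticks up and back (-x).
- jack_ram (a joint): Rise of the jack's ram and saddle, m, 0 to 0.0215 (top stop). Ratchet, 6 mm teeth: full strokes raise it to about 0.008, 0.014, 0.020, and with the handle let up it settles near 0.005, 0.0105, 0.0165. Under the lift point, two full strokes, each let right up, and a third held fully down make the plate level; let up there, the plate sinks to -0.017 rad. A fourth stroke holds no higher.
- saddle (a point): Centre of the top face of the jack's saddle, a 28 mm round dark disc on the toe, 42 mm ahead (+x) of the jack's origin and 30 mm above the jack's underside when down, so 4 to 5 mm under the boss when the jack stands under it.
- jack_handle (a joint): Pump handle angle, rad: 0 = up (0.52 above level; a spring brings it back there), 0.62 = fully down on its stop (0.10 below level). Pivot at x = -14 mm, z = 60 mm of the jack, axis along the jack's y; the handle points to -x. About the first 0.08 of a stroke is idle.
- handle_grip (a point): Middle of the black rubber grip (17 mm thick, 42 mm long, along the handle), 112 mm from the handle's pivot: the place to press, with 4 to 8 N. About 116 mm above the jack's underside when up, 49 mm when fully down. Some way beyond it hangs the microscope: x over 0.58 m, down to 0.22 m above the bench.
- glue_bottle: Bystander: white glue bottle with a nozzle, 32 mm across, 106 mm high, origin at the underside's centre.
- loupe: Bystander: black eye loupe, 39 mm across, 30 mm high, origin at the underside's centre.
- try_square: Bystander: small steel try square, 50 x 67 x 10 mm, origin at the underside's centre.

How it is judged (in metres and radians):
On the way, in this order (a step that is already met when the one before it is completed fails the run):
1. both loose cups sit flat in their nests, let go (distance between round_cup and round_nest below 0.004 m and angle between the z axis of round_cup and the z axis of round_nest, either way round below 0.05 rad and contact force between the fingers and round_cup below 0.05 N and distance between square_cup and square_nest below 0.004 m and angle between the z axis of square_cup and the z axis of square_nest, either way round below 0.05 rad and contact force between the fingers and square_cup below 0.05 N), for 0.2 s.
2. the jack stands on the bench with its saddle under the lift point (within 10 mm), let go, the plate still resting low (angle between jack's own z axis and vertical below 0.04 rad and height (world z) of jack below 0.0055 m and horizontal distance between saddle and lift_point below 0.01 m and contact force between the fingers and jack below 0.05 N and value of joint plate below -0.06 rad), for 0.2 s.
At the end, for the whole second after the job is handed in: Plate level within 0.012 rad and staying so, carried by the jack (over 3 N), which stands upright with its saddle within 12 mm of the lift point; the robot still presses the handle down (over 1 N, past 0.15 rad) and does not touch the plate; both cups sit flat in their nests (within 4 mm) (all of step 1 and value of joint plate between -0.012 and 0.012 rad and contact force between jack_ram and plate above 3 N and contact force between any of the fingers, the arm and jack_handle above 1 N and value of joint jack_handle above 0.15 rad and contact force between each of the fingers, the arm and plate below 0.2 N and horizontal distance between saddle and lift_point below 0.012 m and angle between jack's own z axis and vertical below 0.04 rad and height (world z) of jack below 0.0055 m); the arm keeps its last pose, push and grip.
It fails at once if a bystander (glue bottle, loupe, try square) is moved more than 25 mm (distance of any of glue_bottle, loupe, try_square from where it was at the start of the episode above 0.025 m).
It also fails if it takes over 72 s, if anything falls off the work surface, if the arm or the gripper's body presses on something with over 40 N, if the wrist force passes 120 N, or if a joint passes its speed limit or range.

ROBOT

A 6-joint arm with a two-finger parallel gripper is mounted at the origin on a cart in front of the work surface, level with it; the furniture and walls round the work are solid. World frame = base frame: x ahead of the robot, y to its left, z up, the work surface at z = 0. Lengths are in mm, angles in rad, forces in N, time in s.
With the tool pointing down it reaches from about 200 to 875 mm from the base axis. Payload 3.4 kg.
Tool frame: the origin (TCP) lies midway between the tips of the shut fingers; the grasp point (between the pads) lies 19 mm behind it; y points along the fingers, x is the direction in which the jaws open and shut, and the axes are right-handed (so a half turn about y gives the same grasp; the last joint's range is limited). The gripper opens to 94 mm and grips with 3 to 60 N. Pads are 16 mm wide; open, the fingers measure 119 mm over their backs; the gripper's body (75 mm by 177 mm) begins 78 mm behind the grasp point.
Start: joints at [-1.442, 0.276, 1.505, -0, 1.361, -0.121], TCP at [142.143, -557.19, 205.493] pointing down, gripper open.
Joint ranges: [-2.89, 2.89], [-0.75, 2.08], [0.22, 2.7], [-1.18, 4.32], [0.11, 2.71], [-2.7, 2.7]. Speed limits (rad/s): [2.57, 2.57, 3.14, 3.14, 3.14, 3.14].

INTERFACE

Orientations are given as [roll, pitch, yaw] about the fixed x, y, z axes, in that order (R = Rz(yaw) Ry(pitch) Rx(roll)).
In Python, from workcell import telemetry, viewer, manip, find_in, masks_of gives the robot as it stands.
- The arm moves only by the tool drive_tool, never from a script. Its arguments are lists of equal length, an entry for each row: "rot": the turn, a rotation vector about the tool's x, y, z normalised to -1 to 1, where 1 is pi rad, a list of three; "translation": the shift along the tool's x, y, z normalised to -1 to 1, where 1 is 500 mm, a list of three; "gripper": the finger opening in mm, from 0 to 94. In form: {"rot": [[rx, ry, rz], ...], "translation": [[dx, dy, dz], ...], "gripper": [gripper, ...]}. A call has 1 to 5 rows; each row is the pose to reach, as a shift and turn from the pose commanded when the call began, along the tool's axes at that moment, turning the shorter way round; what a row does not reach only later rows make up. A row lasts 1/12 s, in which the tool goes at most 41.7 mm and 7.16 degrees, less where a joint would pass 70% of its speed; a pose out of reach is approached as far as the arm can. A call with a number of a shift or a turn outside -1 to 1 is refused whole. A call with a gripper value outside its range is refused whole. The fingers move at their own pace and stop on an object; "newtons" is the grip in N (left out, the last holds). Time passes only in rows, so rows that repeat a pose let the fingers close. It gives the time, the measured TCP pose, the force and the opening at its end, in the units of the state.
- telemetry.sense(): the state, without advancing time (a new reading comes with each control period).
- viewer.grab_frame(name): name is "scene" or "top" or "wrist"; returns a dict with "pixels" (400x640x3 uint8, blue, green, red), "depth" (400x640 float32, mm along the optical axis (not along the pixel's ray), 0 where there is no reading), "K" (3x3 intrinsics, pixels), "R" (3x3) and "t" (3): a world point X has camera coordinates R X + t; the wrist camera has in their place "hand_eye" (4x4, takes a point from camera to tool coordinates, whose origin is the TCP and whose axes are the tool frame's). Camera axes: x right, y down, z forward; pixel columns grow to the right and rows downward; lengths in mm; the calibration is good to about 2 mm. A picture is of the moment at which its call begins: read the wrist's pose just before it.
- manip.close_job(): hands the job in, once; it reports no verdict.
Trained networks look in a picture, given as the dict that the camera call returned (one of the last four; its "shot" number tells which), for a name from the list of things; names that differ only in an ending like _2 or _b are one class to them, and where a whole thing is asked for, a point or a joint stands for the part that bears it (a point fixed in the world has none). Each returns a list of dicts, best first, with "score" (0 to 1); they miss things now and then, are a little off and sometimes report something else, mostly with a low value. They report only what shows in the picture. A call takes as long as a camera call.
- find_in(picture, target): "extent" ([left, top, width, height] in pixels, round what is visible of it).
- masks_of(picture, target): "pixels" (400x640 bool, what is visible of it) and "extent" ([left, top, width, height] in pixels, round what is visible of it).
The state is a dict: "time_s": time; "joint_pos": joint angles; "dq": joint speeds; "joint_torque": joint torques, N m; "tcp_pos": TCP position; "tcp_rot": TCP orientation; "force": force on the tool from outside, world axes, zero at the start; "torque": the same for the moment, N m; "width": finger opening in mm.
Only numpy, scipy, OpenCV 4.12 (cv2) and the standard library are available. Lean on these libraries where they do the work, as an engineer would, in place of code of your own. Each camera call takes 0.05 s, during which the arm holds its last target. There are 200 camera calls.

## Working session

There is one attempt and no reset: what is moved stays moved. The work goes in short steps, Python scripts to look and compute and a tool call to move; the robot and the scene stay as the last step left them, time stands still between calls to the robot, and variables do not carry over. Pictures are saved under pics/ and viewed, about 8 in all and at most 12, crops included, and the job is handed in when it is done.

Besides the shell and the picture viewer there is one more tool, called after "Call:" as name(argument=value, ...), one argument or row to a line, values as JSON. drive_tool: Moves the arm, as the interface text tells. Its arguments: {"type":"object","properties":{"rot":{"type":"array","items":{"type":"array","items":{"type":"number","minimum":-1,"maximum":1}}},"translation":{"type":"array","items":{"type":"array","items":{"type":"number","minimum":-1,"maximum":1}}},"gripper":{"type":"array","items":{"type":"number"}},"newtons":{"type":"number"}},"required":["rot","translation","gripper"]}

```bash
mkdir -p pics; ls
cat > h.py <<'E'
import numpy as np, cv2
from scipy.spatial.transform import Rotation as Ro
from workcell import telemetry, viewer, manip, find_in, masks_of
def pose():
    s=telemetry.sense(); T=np.eye(4); T[:3,:3]=Ro.from_euler('xyz',s['tcp_rot']).as_matrix(); T[:3,3]=s['tcp_pos']; return T
def grab(n):
    T=pose(); f=viewer.grab_frame(n)
    if n=='wrist': C=T@np.array(f['hand_eye'])
    else:
        C=np.eye(4); C[:3,:3]=np.array(f['R']).T; C[:3,3]=-C[:3,:3]@np.array(f['t'])
    f['C']=C; return f
def cloud(f):
    v,u=np.mgrid[:400,:640]; d=f['depth']; K=np.array(f['K'])
    p=np.stack([(u-K[0,2])/K[0,0]*d,(v-K[1,2])/K[1,1]*d,d],-1)
    w=p@f['C'][:3,:3].T+f['C'][:3,3]; w[d==0]=np.nan; return w
def proj(f,X):
    p=f['C'][:3,:3].T@(np.array(X)-f['C'][:3,3]); q=np.array(f['K'])@p; return q[:2]/q[2]
E
python3 - <<'E'
from h import *
s=telemetry.sense(); print(s)
for n in ['scene','top']:
    f=grab(n); cv2.imwrite(f'pics/{n}0.png',f['pixels']); w=cloud(f); print(n,f['C'].round(2).tolist())
    for t in ['table_stand','plate','round_cup','square_cup','jack','saddle','handle_grip','glue_bottle','loupe','try_square']:
        for r in masks_of(f,t)[:2]:
            m=r['pixels']; p=w[m]; print(t,round(r['score'],2),r['extent'],m.sum(),np.nanmedian(p,0).round(0),np.nanpercentile(p,3,0).round(0),np.nanpercentile(p,97,0).round(0))
E
```

```text
pics
{'time_s': 0.0, 'joint_pos': array([-1.44201541e+00,  2.76593650e-01,  1.50608919e+00,  2.85550706e-05,
        1.36066922e+00, -1.20985907e-01]), 'dq': array([ 8.95360971e-04, -1.79318352e-04,  1.50970250e-03,  2.39035606e-03,
       -6.42677408e-04,  1.63537234e-05]), 'joint_torque': array([ 7.02966918e-04, -4.04574466e+01, -2.37225938e+01,  7.03605101e-02,
        3.44315590e-02, -1.37809607e-04]), 'tcp_pos': array([ 142.07087992, -556.61577423,  204.6230049 ]), 'tcp_rot': array([-1.57055627,  0.00174317, -1.32103528]), 'force': array([0.20840149, 0.69467486, 0.12874798]), 'torque': array([ 0.03862896, -0.01009619,  0.01467889]), 'width': 93.96994748846764}
scene [[-0.82, -0.37, 0.43, 7.6], [-0.57, 0.52, -0.64, 856.8], [0.01, -0.77, -0.64, 875.72], [0.0, 0.0, 0.0, 1.0]]
plate 0.88 [350.4, 164.9, 83.7, 66.8] 3062 [444. -97.  60.] [ 385. -210.   48.] [509.   7.  73.]
jack 0.61 [230.4, 286.3, 104.2, 50.9] 2191 [437. 335.  29.] [379. 286.   5.] [511. 398. 128.]
saddle 0.82 [297.8, 298.8, 32.6, 24.0] 247 [397. 296.  31.] [380. 277.  16.] [424. 318.  70.]
saddle 0.32 [339.0, 175.9,
[... 1075 characters left out ...]
 [648. -74.  18.]
jack 0.81 [169.9, 188.8, 77.2, 68.4] 1529 [444. 329.  27.] [381. 273.   2.] [518. 399. 128.]
saddle 0.6 [213.6, 228.9, 23.5, 24.6] 208 [405. 298.  30.] [384. 277.  21.] [427. 314.  70.]
handle_grip 0.93 [168.0, 185.8, 49.9, 47.8] 403 [485. 368. 102.] [431. 320.  64.] [523. 404. 133.]
glue_bottle 0.73 [430.1, 120.5, 10.6, 16.0] 175 [ 681. -201.   53.] [ 671. -219.   20.] [ 700. -191.   98.]
glue_bottle 0.37 [216.3, 231.2, 17.7, 22.6] 203 [403. 298.  30.] [384. 279.  20.] [424. 313.  69.]
loupe 0.69 [241.0, 177.0, 18.7, 13.5] 185 [548. 255.  17.] [531. 236.   0.] [562. 269.  33.]
try_square 0.81 [293.5, 163.1, 27.0, 19.2] 212 [585. 123.   7.] [549.  78.  -1.] [595. 138.  15.]
```

Run:
```python
import cv2
a=cv2.imread('pics/top0.png')[90:290,140:480]; b=cv2.imread('pics/scene0.png')[120:360,210:470]
a=cv2.resize(a,(790,465),interpolation=cv2.INTER_CUBIC)
cv2.imwrite('pics/a.png',a)
cv2.imwrite('pics/b.png',cv2.resize(b,(650,600),interpolation=cv2.INTER_CUBIC))
```

```text
(no output)
```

View pics/a.png

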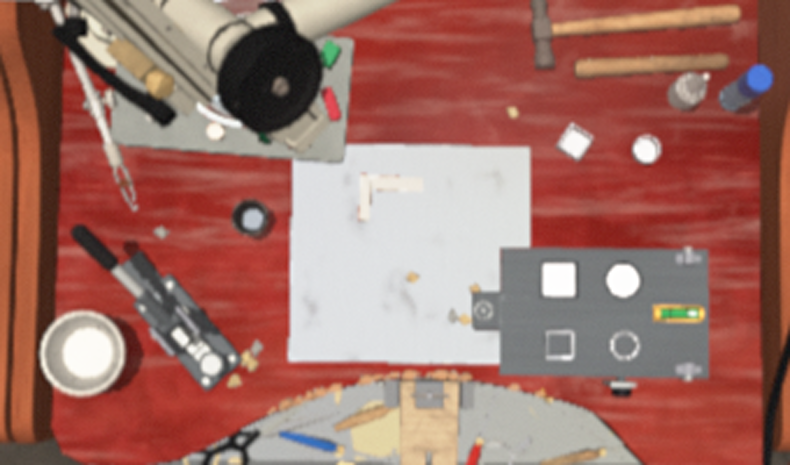

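View pics/b.png

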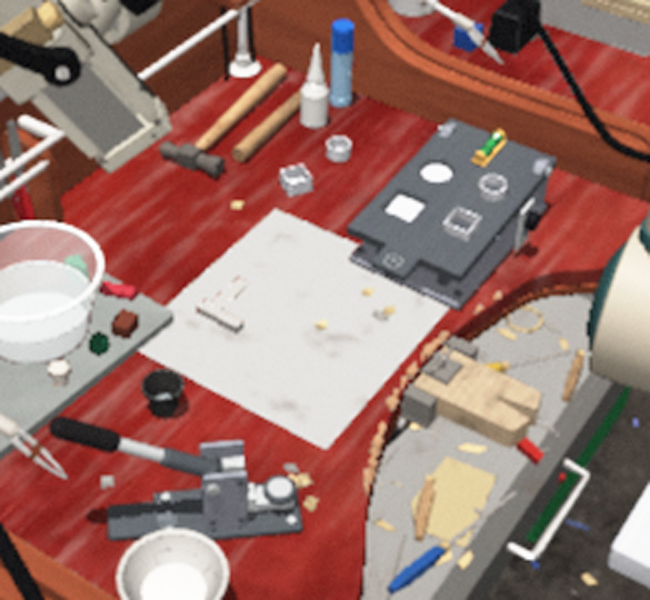

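The upper white spots at (558,279) and (622,280) in crop a lie flush with the plate, so they are the empty nests. The lower outlines at (560,345) and (624,345) are the fixed cups. The loose cups are at (575,141) and (647,149), with the lug at (485,310). The jack is lower left with its toe pointing down-right. Next I'll fit the plate and work out the first move.

```bash
cat >> h.py <<'E'
def go(p,yaw,flip=True):
    T=pose(); G=np.eye(4)
    def R(y): return Ro.from_euler('xyz',[-np.pi/2,0,y]).as_matrix()
    d=T[:3,:3].T@(np.array(p)-T[:3,3])
    r=Ro.from_matrix(T[:3,:3].T@R(yaw)).as_rotvec()
    print('go',np.round(p,1),round(yaw,3),'trans',(d/500).round(4).tolist(),'rot',(r/np.pi).round(4).tolist(),'|d|',np.linalg.norm(d).round(1),'rows rot',round(np.linalg.norm(r)/.125,1))
E
python3 - <<'E'
from h import *
f=grab('wrist'); print(np.array(f['hand_eye']).round(2).tolist(),f['K'])
go([585,-130,240],-2.1); go([585,-130,240],1.04)
f=grab('top'); w=cloud(f); r=masks_of(f,'plate')[0]['pixels']
# fit plate rect in ground
p=w[r]; p=p[np.isfinite(p[:,0])]
q=p[(p[:,1]<-5)&(p[:,1]>-205)&(p[:,0]>390)&(p[:,0]<510)]
A=np.c_[q[:,:2],np.ones(len(q))]; c=np.linalg.lstsq(A,q[:,2],rcond=None)[0]; print('plane',c)
print(cv2.minAreaRect(q[:,:2].astype(np.float32)))
# white nests
hsv=cv2.cvtColor(f['pixels'],cv2.COLOR_BGR2HSV); m=(hsv[...,2]>200)&(hsv[...,1]<60)
n,l,st,ce=cv2.connectedComponentsWithStats((m&r).astype(np.uint8))
for i in range(1,n):
    if st[i,4]>20: print(st[i],ce[i],np.nanmedian(w[l==i],0).round(1), np.nanmean(w[l==i],0).round(1))
E
```

```text
[[1.0, -0.0, -0.0, -0.83], [0.0, -0.26, 0.97, -178.51], [-0.0, -0.97, -0.26, 74.87], [0.0, 0.0, 0.0, 1.0]] [[316.6776468    0.         319.93993496]
 [  0.         316.6776468  199.14042979]
 [  0.           0.           1.        ]]
go [ 585 -130  240] -2.1 trans [-0.6089, -0.0691, 1.0695] rot [-0.0, 0.248, 0.0] |d| 616.3 rows rot 6.2
go [ 585 -130  240] 1.04 trans [-0.6089, -0.0691, 1.0695] rot [0.0001, -0.7515, 0.0] |d| 616.3 rows rot 18.9
plane [-2.60720628e-02 -8.93401953e-02  6.14036504e+01]
((449.91888427734375, -105.01638793945312), (119.79269409179688, 199.89576721191406), 0.001507576322183013)
[374 203  14  15 189] [380.13756614 209.7037037 ] [483.2 -68.2  51.2] [483.8 -68.4  51.4]
[401 204  14  14 152] [407.71052632 210.23684211] [ 483.7 -133.5   56. ] [ 483.2 -133.2   56. ]
```

Call:
drive_tool(
  rot=[
    [0, 0, 0],
    [0, 0, 0],
    [0, 0, 0],
    [0, 0, 0],
    [0, 0, 0],
  ],
  translation=[
    [-0.222, -0.017, 0.323],
    [-0.222, -0.017, 0.323],
    [-0.222, -0.017, 0.323],
    [-0.222, -0.017, 0.323],
    [-0.222, -0.017, 0.323],
  ],
  gripper=[60, 60, 60, 60, 60],
)

```text
time_s: 1.67
tcp_pos: [272.7, -406.9, 214.2]
tcp_rot: [-1.57, 0.001, -1.32]
force: [-0.5, -0.9, -0.8]
width: 64.2
```

Call:
drive_tool(
  rot=[
    [0, 0, 0],
    [0, 0, 0],
    [0, 0, 0],
    [0, 0, 0],
    [0, 0, 0],
  ],
  translation=[
    [-0.222, -0.017, 0.323],
    [-0.222, -0.017, 0.323],
    [-0.222, -0.017, 0.323],
    [-0.222, -0.017, 0.323],
    [-0.222, -0.017, 0.323],
  ],
  gripper=[60, 60, 60, 60, 60],
)

```text
time_s: 2.08
tcp_pos: [401.9, -259.5, 223.0]
tcp_rot: [-1.569, 0.0, -1.32]
force: [0.4, -0.0, -0.4]
width: 60.0
```

Call:
drive_tool(
  rot=[
    [0, 0.248, 0],
    [0, 0.248, 0],
    [0, 0.248, 0],
    [0, 0.248, 0],
    [0, 0.248, 0],
  ],
  translation=[
    [-0.222, -0.017, 0.323],
    [-0.222, -0.017, 0.323],
    [-0.222, -0.017, 0.323],
    [-0.222, -0.017, 0.323],
    [-0.222, -0.017, 0.323],
  ],
  gripper=[60, 60, 60, 60, 60],
)

```text
time_s: 2.5
tcp_pos: [522.6, -122.3, 230.8]
tcp_rot: [-1.57, -0.0, -1.88]
force: [0.4, -0.7, -0.3]
width: 59.8
```

Call:
drive_tool(
  rot=[
    [0, 0, 0],
    [0, 0, 0],
  ],
  translation=[
    [0, 0, 0],
    [0, 0, 0],
  ],
  gripper=[60, 60],
)

```text
time_s: 2.67
tcp_pos: [522.5, -122.4, 230.3]
tcp_rot: [-1.571, -0.0, -1.87]
force: [-0.9, 0.0, -0.4]
width: 60.0
```

Run:
```python
from h import *
f=grab('wrist'); w=cloud(f); cv2.imwrite('pics/w1.png',f['pixels'])
np.savez('w1.npz',pix=f['pixels'],w=w)
for t in ['plate','round_cup','square_cup','glue_bottle','try_square','round_nest','square_nest','lift_point']:
    for r in masks_of(f,t)[:2]:
        p=w[r['pixels']]; print(t,round(r['score'],2),np.round(r['extent']),np.nanmedian(p,0).round(1),np.nanpercentile(p,2,0).round(0),np.nanpercentile(p,98,0).round(0))
        if 'cup' in t:
            q=p[(p[:,2]>10)]; print('  ',len(q),cv2.minAreaRect(q[:,:2].astype(np.float32)))
for n,X in dict(rn=[483,-125,54],sq=[483,-60,50],rn2=[483,-133,54],sq2=[483,-68,50]).items(): print(n,proj(f,X).round(0))
```

```text
plate 0.97 [228. 164. 203. 142.] [ 461.6 -113.7   59.6] [ 390. -214.   50.] [516. -14.  75.]
round_cup 0.72 [318.  65.  23.  28.] [ 626.9 -167.1    3. ] [ 613. -179.   -0.] [ 639. -153.   18.]
   149 ((626.0873413085938, -166.30812072753906), (26.822328567504883, 26.955665588378906), 45.51426696777344)
square_cup 0.72 [224. 162. 207. 143.] [ 461.9 -114.6   59.6] [ 389. -215.   50.] [516. -13.  77.]
   15672 ((455.2763671875, -103.56854248046875), (246.83119201660156, 166.43043518066406), 79.96026611328125)
square_cup 0.63 [258.  80.  25.  29.] [634.  -89.4   2.1] [ 617. -107.   -1.] [650. -75.  18.]
   200 ((633.2252807617188, -90.35739135742188), (27.948671340942383, 27.96003532409668), 57.97248077392578)
glue_bottle 0.63 [335.   2.  34.  30.] [ 678.3 -201.7   49.5] [ 671. -220.    8.] [ 691. -192.   78.]
glue_bottle 0.36 [225. 165. 208. 141.] [ 461.9 -113.9   59.6] [ 389. -215.   50.] [516. -13.  76.]
try_square 0.79 [112. 163.  56.  51.] [583.4 124.3   4.5] [549.  72.   1.] [595. 137.  13.]
round_nest 0.73 [225. 163. 206. 146.] [ 461.8 -113.8   59.5] [ 389. -214.   50.] [516. -13.  76.]
square_nest 0.58 [221. 163. 211. 143.] [ 461.8 -113.4   59.6] [ 390. -214.   50.] [516. -13.  75.]
lift_point 0.62 [224. 163. 207. 142.] [ 461.9 -114.1   59.6] [ 389. -215.   50.] [516. -13.  78.]
rn [333. 212.]
sq [281. 227.]
rn2 [339. 210.]
sq2 [287. 225.]
```

View pics/w1.png

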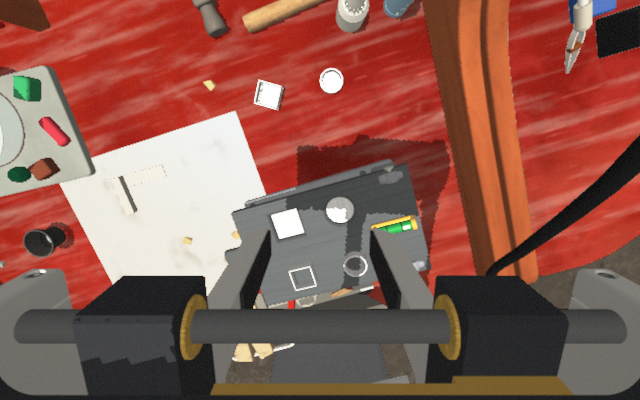

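The nests show at (340,211) and (288,223), the cups at (268,95) and (331,81), and the try square at (135,185). Now I'll get precise nest centres.

Run:
```python
from h import *
z=np.load('w1.npz'); pix,w=z['pix'],z['w']
g=pix.min(2)
for n,(u,v) in dict(rn=(340,211),sq=(288,223)).items():
    sub=np.zeros(g.shape,np.uint8); sub[v-20:v+21,u-20:u+21]=1
    m=((g>130)&(sub>0)).astype(np.uint8); k,l,st,ce=cv2.connectedComponentsWithStats(m)
    i=1+np.argmax(st[1:,4]); p=w[l==i]; p=p[np.isfinite(p[:,0])]; print(n,st[i],p.mean(0).round(1),cv2.minAreaRect(p[:,:2].astype(np.float32)))
# plate top points: plane fit & edges
m=(w[...,0]>380)&(w[...,0]<525)&(w[...,1]>-225)&(w[...,1]<30)&(w[...,2]>40)&(w[...,2]<68)
p=w[m]; q=p[(p[:,1]<-20)&(p[:,1]>-200)]
A=np.c_[q[:,:2],np.ones(len(q))]
for _ in range(3):
    c=np.linalg.lstsq(A,q[:,2],rcond=None)[0]; ok=abs(A@c-q[:,2])<2; A,q=A[ok],q[ok]
print('plane',c)
p=p[abs(np.c_[p[:,:2],np.ones(len(p))]@c-p[:,2])<2.5]
for a in range(-200,20,20):
    s=p[(p[:,1]>a)&(p[:,1]<a+20)]
    if len(s)>10: print(a,len(s),s[:,0].min().round(1),s[:,0].max().round(1))
for a in range(470,515,10):
    s=p[(p[:,0]>a)&(p[:,0]<a+10)]; print(a,s[:,1].min().round(1),s[:,1].max().round(1))
go([633.2,-90.4,60],-2.129)
```

```text
rn [326 197  28  26 562] [ 484.3 -133.6   55.7] ((484.2223815917969, -133.54949951171875), (30.684703826904297, 31.843639373779297), 26.96879005432129)
sq [271 208  34  31 720] [485.  -69.4  51.3] ((485.3484191894531, -69.72389221191406), (34.40353775024414, 34.90996551513672), 89.72652435302734)
plane [-5.50282158e-03 -7.47689189e-02  5.38138411e+01]
-200 1100 400.5 518.3
-180 899 453.8 516.5
-160 1328 380.2 516.4
-140 1183 380.0 516.7
-120 1668 385.5 516.6
-100 1549 386.3 516.8
-80 1008 386.2 517.0
-60 1248 386.1 517.0
-40 1025 386.5 517.2
-20 481 386.5 517.3
0 98 457.4 472.2
470 -217.5 18.1
480 -217.8 -8.5
490 -217.8 -8.3
500 -217.7 -8.3
510 -217.8 -8.6
go [633.2 -90.4  60. ] -2.129 trans [-0.1326, 0.3412, 0.193] rot [-0.0001, 0.0806, 0.0] |d| 206.9 rows rot 2.0
```

Call:
drive_tool(
  rot=[
    [0, 0.0806, 0],
    [0, 0.0806, 0],
    [0, 0.0806, 0],
    [0, 0.0806, 0],
    [0, 0.0806, 0],
  ],
  translation=[
    [-0.1326, 0.3412, 0.193],
    [-0.1326, 0.3412, 0.193],
    [-0.1326, 0.3412, 0.193],
    [-0.1326, 0.3412, 0.193],
    [-0.1326, 0.3412, 0.193],
  ],
  gripper=[46, 46, 46, 46, 46],
)

```text
time_s: 3.53
tcp_pos: [634.4, -89.6, 58.4]
tcp_rot: [-1.57, 0.0, -2.129]
force: [0.8, -0.7, 0.5]
width: 46.2
```

Call:
drive_tool(
  rot=[
    [0, 0, 0],
    [0, 0, 0],
  ],
  translation=[
    [0, 0, 0],
    [0, 0, 0],
  ],
  gripper=[46, 46],
)

```text
time_s: 3.7
tcp_pos: [632.3, -89.2, 57.3]
tcp_rot: [-1.576, -0.002, -2.127]
force: [-0.1, 0.5, 0.7]
width: 46.1
```

Run:
```python
from h import *
f=grab('wrist'); w=cloud(f)
for t in ['square_cup','round_cup']:
    for r in masks_of(f,t)[:2]:
        p=w[r['pixels']]; q=p[(p[:,2]>10)&(p[:,2]<22)]
        print(t,round(r['score'],2),np.round(r['extent']),np.nanmedian(p,0).round(1),len(q),cv2.minAreaRect(q[:,:2].astype(np.float32)) if len(q)>3 else '')
go([633.2,-90.4,8],-2.129)
```

```text
square_cup 0.76 [303. 192.  39.  41.] [632.8 -90.    2.5] 557 ((634.0204467773438, -90.71804809570312), (27.825265884399414, 27.733030319213867), 57.402931213378906)
round_cup 0.62 [397. 146.  40.  46.] [ 625.2 -167.7    4.9] 535 ((626.9545288085938, -166.6998748779297), (26.724884033203125, 27.286252975463867), 57.35011672973633)
go [633.2 -90.4   8. ] -2.129 trans [0.0011, 0.1082, -0.0014] rot [-0.0009, 0.0002, -0.0002] |d| 54.1 rows rot 0.0
```

```bash
cat >> h.py <<'E'
def apose(n=6,v=False):
    global pose
    P=[];A=[]
    for i in range(n):
        s=telemetry.sense(); P.append(s['tcp_pos']); A.append(s['tcp_rot']); viewer.grab_frame('wrist')
    P=np.array(P);A=np.array(A)
    if v: print(P.round(1).tolist())
    T=np.eye(4); T[:3,:3]=Ro.from_euler('xyz',A).mean().as_matrix(); T[:3,3]=P.mean(0)
    print('apose',P.mean(0).round(2),P.std(0).round(2),Ro.from_matrix(T[:3,:3]).as_euler('xyz').round(4)); pose=lambda:T
    return T
E
python3 - <<'E'
from h import *
apose(8,True); go([634,-90.7,8],-2.136)
E
```

```text
[[633.9, -90.3, 62.1], [634.1, -90.3, 62.5], [634.1, -90.3, 62.6], [634.0, -90.2, 62.4], [633.9, -90.1, 62.1], [633.8, -89.9, 61.8], [633.7, -89.8, 61.4], [633.7, -89.7, 61.0]]
apose [633.9  -90.07  62.01] [0.14 0.21 0.53] [-1.5678e+00  7.0000e-04 -2.1283e+00]
go [634.  -90.7   8. ] -2.136 trans [0.0011, 0.108, 0.0005] rot [-0.001, 0.0024, -0.0002] |d| 54.0 rows rot 0.1
```

Call:
drive_tool(
  rot=[
    [0, 0.002, 0],
    [0, 0.002, 0],
    [0, 0.002, 0],
    [0, 0.002, 0],
    [0, 0.002, 0],
  ],
  translation=[
    [0.001, 0.025, 0.0],
    [0.001, 0.055, 0.0],
    [0.001, 0.08, 0.0],
    [0.001, 0.095, 0.0],
    [0.001, 0.104, 0.0],
  ],
  gripper=[46, 46, 46, 46, 46],
)

```text
time_s: 4.67
tcp_pos: [632.6, -89.7, 6.8]
tcp_rot: [-1.572, -0.001, -2.134]
force: [0.4, -0.4, 0.2]
width: 45.8
```

Call:
drive_tool(
  rot=[
    [0, 0, 0],
    [0, 0, 0],
    [0, 0, 0],
    [0, 0, 0],
    [0, 0, 0],
  ],
  translation=[
    [0, 0, 0],
    [0, 0, 0],
    [0, 0, 0],
    [0, 0, 0],
    [0, 0, 0],
  ],
  gripper=[46, 22, 22, 22, 22],
  newtons=12,
)

```text
time_s: 5.08
tcp_pos: [633.9, -90.1, 8.7]
tcp_rot: [-1.569, 0.0, -2.134]
force: [1.3, 0.7, 1.6]
width: 27.9
```

Run:
```python
from h import *
print(telemetry.sense()['width'])
apose(6,True); go([634,-90.7,8],-2.136)
```

```text
27.897523934859855
[[633.9, -90.1, 8.7], [633.9, -90.0, 8.7], [633.9, -90.0, 8.7], [633.9, -90.0, 8.7], [633.9, -90.0, 8.7], [633.9, -90.1, 8.7]]
apose [633.92 -90.05   8.66] [0.01 0.01 0.01] [-1.5693e+00  4.0000e-04 -2.1341e+00]
go [634.  -90.7   8. ] -2.136 trans [0.001, 0.0013, 0.0008] rot [-0.0005, 0.0006, -0.0001] |d| 0.9 rows rot 0.0
```

Call:
drive_tool(
  rot=[
    [0, 0, 0],
    [0, 0, 0],
    [0, 0, 0],
    [0, 0, 0],
  ],
  translation=[
    [0, -0.04, 0],
    [0, -0.1, 0],
    [0, -0.15, 0],
    [0, -0.183, 0],
  ],
  gripper=[22, 22, 22, 22],
)

```text
time_s: 5.72
tcp_pos: [634.0, -90.0, 101.5]
tcp_rot: [-1.569, 0.001, -2.134]
force: [-0.5, -0.9, -0.3]
width: 27.9
```

Call:
drive_tool(
  rot=[
    [0, -0.03, 0],
    [0, -0.07, 0],
    [0, -0.105, 0],
    [0, -0.14, 0],
    [0, -0.1793, 0],
  ],
  translation=[
    [0.02, 0, -0.04],
    [0.045, 0, -0.1],
    [0.07, 0, -0.16],
    [0.1, 0, -0.225],
    [0.1222, 0, -0.276],
  ],
  gripper=[22, 22, 22, 22, 22],
)

```text
time_s: 6.13
tcp_pos: [480.5, -67.0, 98.6]
tcp_rot: [-1.574, 0.001, -1.565]
force: [-0.3, 0.0, -0.2]
width: 27.8
```

Call:
drive_tool(
  rot=[
    [0, 0, 0],
    [0, 0, 0],
    [0, 0, 0],
    [0, 0, 0],
    [0, 0, 0],
  ],
  translation=[
    [0, 0, 0],
    [0, 0, 0],
    [0, 0, 0],
    [0, 0, 0],
    [0, 0, 0],
  ],
  gripper=[22, 22, 22, 22, 22],
)

```text
time_s: 6.55
tcp_pos: [485.4, -68.2, 99.3]
tcp_rot: [-1.57, -0.0, -1.571]
force: [-0.4, -0.2, 0.1]
width: 28.1
```

Run:
```python
from h import *
print(telemetry.sense()['width'])
apose(4,True); go([484.6,-68,72],-np.pi/2)
f=grab('wrist'); w=cloud(f); cv2.imwrite('pics/w2.png',f['pixels'][60:330,140:500].repeat(2,0).repeat(2,1))
for n,X in dict(rn=[484.6,-133,61],sq=[484.6,-68,56],lift=[451.6,8.6,50]).items(): print(n,proj(f,X).round(0))
```

```text
28.135188494487306
[[485.4, -68.2, 99.3], [485.2, -68.1, 99.2], [484.9, -68.1, 99.1], [484.7, -68.0, 99.1]]
apose [485.08 -68.1   99.19] [0.27 0.07 0.07] [-1.5705e+00 -2.0000e-04 -1.5711e+00]
go [484.6 -68.   72. ] -1.571 trans [-0.0002, 0.0544, -0.001] rot [-0.0001, -0.0001, 0.0001] |d| 27.2 rows rot 0.0
rn [411. 222.]
sq [321. 220.]
lift [223. 257.]
```

View pics/w2.png

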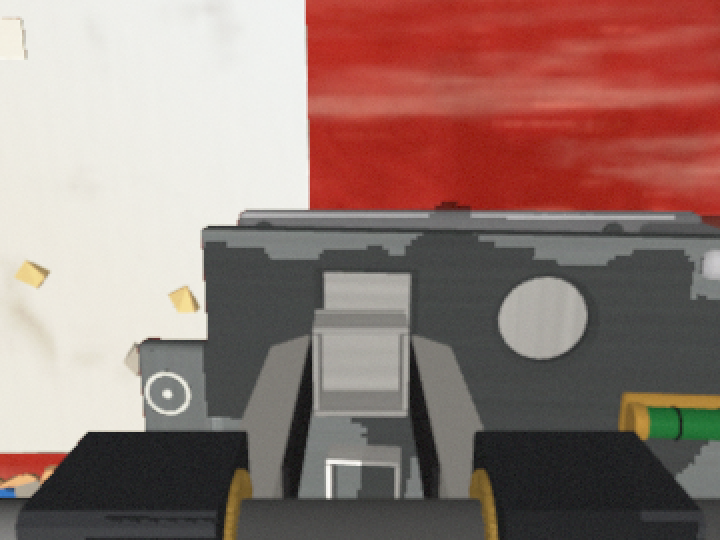

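The round nest is centred at crop (543,318). The square nest shows behind the held cup, with edges at crop x 323 and 412. The lug mark is at crop (167,393), right where I predicted it. Next I'll refine with a projection of the nest outlines.

Run:
```python
from h import *
f=grab('wrist'); w=cloud(f); g=f['pixels']
sub=g[190:250,380:445]; gray=cv2.cvtColor(sub,cv2.COLOR_BGR2GRAY)
m=(gray>110).astype(np.uint8); n,l,st,ce=cv2.connectedComponentsWithStats(m); i=1+np.argmax(st[1:,4])
print('disc px',st[i],ce[i]+[380,190]); p=w[190:250,380:445][l==i]; print(np.nanmedian(p,0),np.nanmin(p,0),np.nanmax(p,0))
for y in (-133.4,-134):
  for z in (55,61): print(y,z,[proj(f,[484.6+dx,y+dy,z]).round(1).tolist() for dx,dy in((0,0),(16.5,0),(-16.5,0),(0,16.5),(0,-16.5))])
for z in (50,56): print('sq',z,[proj(f,[484.6+16.5,-68.4+dy,z]).round(1).tolist() for dy in (16.5,-16.5)], 'seen 301.5,195 / 346,195')
```

```text
disc px [   9    8   45   41 1433] [411.03977669 218.27773901]
[ 484.69609668 -134.29616432   55.61564267] [ 468.74605533 -150.21745276   53.05994721] [ 501.25947286 -118.11734124   60.50003095]
-133.4 55 [[409.7, 218.1], [411.3, 196.6], [408.1, 239.0], [387.4, 218.2], [432.0, 218.1]]
-133.4 61 [[411.9, 220.8], [413.7, 198.7], [410.3, 242.1], [389.1, 220.8], [434.8, 220.8]]
-134 55 [[410.5, 218.1], [412.1, 196.6], [408.9, 239.0], [388.2, 218.2], [432.8, 218.1]]
-134 61 [[412.8, 220.8], [414.5, 198.7], [411.1, 242.1], [389.9, 220.8], [435.6, 220.8]]
sq 50 [[299.5, 194.9], [344.0, 194.9]] seen 301.5,195 / 346,195
sq 56 [[299.0, 197.0], [344.6, 197.0]] seen 301.5,195 / 346,195
```

Call:
drive_tool(
  rot=[
    [0, 0, -0.012],
    [0, 0, -0.0236],
    [0, 0, -0.0236],
    [0, 0, -0.0236],
    [0, 0, -0.0236],
  ],
  translation=[
    [0.001, 0.025, -0.001],
    [0.001, 0.045, -0.001],
    [0.001, 0.06, -0.001],
    [0.001, 0.071, -0.001],
    [0.001, 0.078, -0.001],
  ],
  gripper=[22, 22, 22, 22, 22],
)

```text
time_s: 7.27
tcp_pos: [483.3, -68.3, 59.7]
tcp_rot: [-1.572, -0.074, -1.57]
force: [-0.8, -0.2, -0.8]
width: 28.1
```

Call:
drive_tool(
  rot=[
    [0, 0, 0],
    [0, 0, 0],
    [0, 0, 0],
  ],
  translation=[
    [0, 0, 0],
    [0, 0, 0],
    [0, 0, 0],
  ],
  gripper=[22, 22, 22],
)

```text
time_s: 7.52
tcp_pos: [483.9, -68.8, 60.7]
tcp_rot: [-1.57, -0.074, -1.571]
force: [0.4, -0.3, -0.2]
width: 28.1
```

Run:
```python
from h import *
s=telemetry.sense(); print(s['width'],s['force'])
apose(3,True)
```

```text
28.123028922780474 [ 0.44786051 -0.28355917 -0.18233301]
[[483.9, -68.8, 60.7], [483.9, -68.7, 60.7], [483.8, -68.7, 60.7]]
apose [483.87 -68.73  60.72] [0.02 0.04 0.01] [-1.57   -0.0743 -1.5714]
```

Call:
drive_tool(
  rot=[
    [0, 0, 0],
    [0, 0, 0],
    [0, 0, 0],
    [0, 0, 0],
  ],
  translation=[
    [0, 0, 0],
    [0, 0, 0],
    [0, 0, 0],
    [0, -0.02, 0],
  ],
  gripper=[40, 40, 40, 40],
)

```text
time_s: 8.0
tcp_pos: [482.1, -67.3, 69.1]
tcp_rot: [-1.574, -0.073, -1.571]
force: [0.5, -0.2, 0.0]
width: 39.6
```

Call:
drive_tool(
  rot=[
    [0, 0, 0],
    [0, 0, 0.0236],
    [0, 0, 0.0236],
    [0, 0, 0.0236],
  ],
  translation=[
    [0, -0.05, 0],
    [0, -0.1, 0],
    [0, -0.11, 0],
    [0, -0.11, 0],
  ],
  gripper=[46, 46, 46, 46],
)

```text
time_s: 8.33
tcp_pos: [485.1, -64.7, 126.9]
tcp_rot: [-1.566, -0.002, -1.573]
force: [-0.1, -0.0, 0.2]
width: 45.8
```

Run:
```python
from h import *
print(telemetry.sense()['width'])
f=grab('wrist'); w=cloud(f); cv2.imwrite('pics/w3.png',f['pixels'][60:330,140:500].repeat(2,0).repeat(2,1))
m=(abs(w[...,0]-484.6)<22)&(abs(w[...,1]+69)<22)&(w[...,2]>64.5)&(w[...,2]<76)
q=w[m]; print(len(q),cv2.minAreaRect(q[:,:2].astype(np.float32)),np.c_[[q[q[:,1]>-62].mean(0),q[q[:,1]<-76].mean(0)]])
apose(4,True); go([627,-166.7,60],-2.1)
```

```text
45.82872363427538
412 ((484.39892578125, -66.56430053710938), (28.08680534362793, 28.02606201171875), 1.1313552856445312) [[484.57626329 -55.62431121  66.8748114 ]
 [485.00906959 -79.17523509  68.56283172]]
[[483.7, -64.0, 125.4], [482.8, -63.5, 124.5], [482.4, -63.2, 124.0], [482.3, -63.0, 123.8]]
apose [482.78 -63.43 124.43] [0.58 0.39 0.63] [-1.5721e+00 -5.0000e-04 -1.5712e+00]
go [ 627.  -166.7   60. ] -2.1 trans [0.2064, 0.1286, 0.2887] rot [0.0004, 0.1683, 0.0003] |d| 188.7 rows rot 4.2
```

Call:
drive_tool(
  rot=[
    [0, 0.03, 0],
    [0, 0.07, 0],
    [0, 0.105, 0],
    [0, 0.14, 0],
    [0, 0.1683, 0],
  ],
  translation=[
    [0.04, 0.01, 0.05],
    [0.085, 0.03, 0.12],
    [0.13, 0.06, 0.185],
    [0.17, 0.095, 0.24],
    [0.205, 0.13, 0.287],
  ],
  gripper=[46, 46, 46, 46, 46],
)

```text
time_s: 9.0
tcp_pos: [628.8, -167.1, 58.2]
tcp_rot: [-1.571, -0.001, -2.104]
force: [0.7, 0.0, 0.3]
width: 45.9
```

Call:
drive_tool(
  rot=[
    [0, 0, 0],
    [0, 0, 0],
    [0, 0, 0],
    [0, 0, 0],
    [0, 0, 0],
  ],
  translation=[
    [0, 0, 0],
    [0, 0, 0],
    [0, 0, 0],
    [0, 0, 0],
    [0, 0, 0],
  ],
  gripper=[46, 46, 46, 46, 46],
)

```text
time_s: 9.42
tcp_pos: [626.4, -165.1, 61.1]
tcp_rot: [-1.57, 0.0, -2.098]
force: [0.7, 0.7, -0.0]
width: 45.7
```

Run:
```python
from h import *
f=grab('wrist'); w=cloud(f)
m=(abs(w[...,0]-627)<22)&(abs(w[...,1]+167)<22)&(w[...,2]>13)&(w[...,2]<22)
q=w[m]; print(len(q),cv2.minEnclosingCircle(q[:,:2].astype(np.float32)))
apose(5,True); go([627,-166.7,8.5],-2.1)
```

```text
375 ((626.8662109375, -166.8809814453125), 13.967531204223633)
[[626.6, -165.3, 61.4], [626.7, -165.4, 61.4], [626.9, -165.6, 61.3], [626.9, -165.7, 61.2], [627.0, -165.7, 61.0]]
apose [ 626.82 -165.53   61.26] [0.13 0.18 0.14] [-1.5695e+00  1.0000e-04 -2.0988e+00]
go [ 627.  -166.7    8.5] -2.1 trans [0.0019, 0.1055, 0.0013] rot [-0.0004, 0.0004, -0.0] |d| 52.8 rows rot 0.0
```

Call:
drive_tool(
  rot=[
    [0, 0, 0],
    [0, 0, 0],
    [0, 0, 0],
    [0, 0, 0],
    [0, 0, 0],
  ],
  translation=[
    [0.001, 0.025, 0.001],
    [0.001, 0.055, 0.001],
    [0.001, 0.08, 0.001],
    [0.001, 0.095, 0.001],
    [0.001, 0.103, 0.001],
  ],
  gripper=[46, 46, 46, 46, 46],
)

```text
time_s: 10.13
tcp_pos: [626.4, -166.5, 7.6]
tcp_rot: [-1.573, -0.0, -2.1]
force: [0.3, -0.1, -0.6]
width: 45.9
```

Call:
drive_tool(
  rot=[
    [0, 0, 0],
    [0, 0, 0],
    [0, 0, 0],
    [0, 0, 0],
    [0, 0, 0],
  ],
  translation=[
    [0, 0, 0],
    [0, 0, 0],
    [0, 0, 0],
    [0, 0, 0],
    [0, 0, 0],
  ],
  gripper=[46, 22, 22, 22, 22],
  newtons=12,
)

```text
time_s: 10.55
tcp_pos: [627.8, -167.0, 9.5]
tcp_rot: [-1.569, 0.0, -2.1]
force: [0.1, -1.2, 1.5]
width: 27.4
```

Call:
drive_tool(
  rot=[
    [0, 0, 0],
    [0, 0, 0],
    [0, 0, 0],
    [0, 0, 0],
    [0, 0, 0],
  ],
  translation=[
    [0, 0, 0],
    [0, -0.04, 0],
    [0, -0.1, 0],
    [0, -0.15, 0],
    [0, -0.183, 0],
  ],
  gripper=[22, 22, 22, 22, 22],
)

```text
time_s: 10.97
tcp_pos: [628.3, -167.1, 103.0]
tcp_rot: [-1.567, 0.001, -2.1]
force: [0.7, 0.5, 0.1]
width: 27.5
```

Run:
```python
from h import *
apose(4,True); go([484.6,-134,100],-np.pi/2)
```

```text
[[628.3, -167.1, 103.0], [630.1, -167.7, 105.9], [629.5, -167.6, 103.9], [628.1, -167.0, 101.6]]
apose [ 629.   -167.35  103.6 ] [0.84 0.31 1.58] [-1.5651e+00  9.0000e-04 -2.0995e+00]
go [ 484.6 -134.   100. ] -1.571 trans [0.0881, 0.0055, -0.283] rot [-0.0019, -0.1683, 0.0002] |d| 148.2 rows rot 4.2
```

Call:
drive_tool(
  rot=[
    [0, -0.03, 0],
    [0, -0.065, 0],
    [0, -0.1, 0],
    [0, -0.135, 0],
    [0, -0.1684, 0],
  ],
  translation=[
    [0.015, 0, -0.05],
    [0.035, 0, -0.11],
    [0.055, 0, -0.17],
    [0.075, 0, -0.23],
    [0.0876, 0, -0.2803],
  ],
  gripper=[22, 22, 22, 22, 22],
)

```text
time_s: 11.58
tcp_pos: [480.0, -132.6, 97.9]
tcp_rot: [-1.576, 0.002, -1.565]
force: [-0.9, 0.4, 0.7]
width: 27.1
```

Call:
drive_tool(
  rot=[
    [0, 0, 0],
    [0, 0, 0],
    [0, 0, 0],
    [0, 0, 0],
    [0, 0, 0],
  ],
  translation=[
    [0, 0, 0],
    [0, 0, 0],
    [0, 0, 0],
    [0, 0, 0],
    [0, 0, 0],
  ],
  gripper=[22, 22, 22, 22, 22],
)

```text
time_s: 12.0
tcp_pos: [485.1, -134.2, 99.8]
tcp_rot: [-1.571, -0.0, -1.571]
force: [-0.2, -0.1, -0.5]
width: 27.3
```

Run:
```python
from h import *
f=grab('wrist'); w=cloud(f); cv2.imwrite('pics/w4.png',f['pixels'][60:330,140:500].repeat(2,0).repeat(2,1))
apose(5,True)
for c in ((484.6,-68,64.5),(484.6,-134,100)):
    m=(abs(w[...,0]-c[0])<22)&(abs(w[...,1]-c[1])<20)&(w[...,2]>c[2])&(w[...,2]<c[2]+12)
    q=w[m]; print(len(q),cv2.minAreaRect(q[:,:2].astype(np.float32)), q.mean(0)) 
go([484.6,-133.6,66],-np.pi/2)
```

```text
[[485.0, -134.2, 99.8], [484.9, -134.1, 99.8], [484.7, -134.0, 99.9], [484.5, -134.0, 100.0], [484.4, -133.9, 100.0]]
apose [ 484.7  -134.04   99.9 ] [0.2  0.08 0.07] [-1.5709 -0.     -1.5706]
575 ((484.3053894042969, -67.18498992919922), (28.442279815673828, 28.361757278442383), 89.90435028076172) [484.59674132 -67.94905072  67.3720192 ]
1031 ((484.9461975097656, -131.97544860839844), (38.70692443847656, 27.477792739868164), 77.74951934814453) [ 485.82094961 -133.27716058  105.82131209]
go [ 484.6 -133.6   66. ] -1.571 trans [-0.0009, 0.0678, -0.0002] rot [0.0, 0.0001, 0.0] |d| 33.9 rows rot 0.0
```

View pics/w4.png

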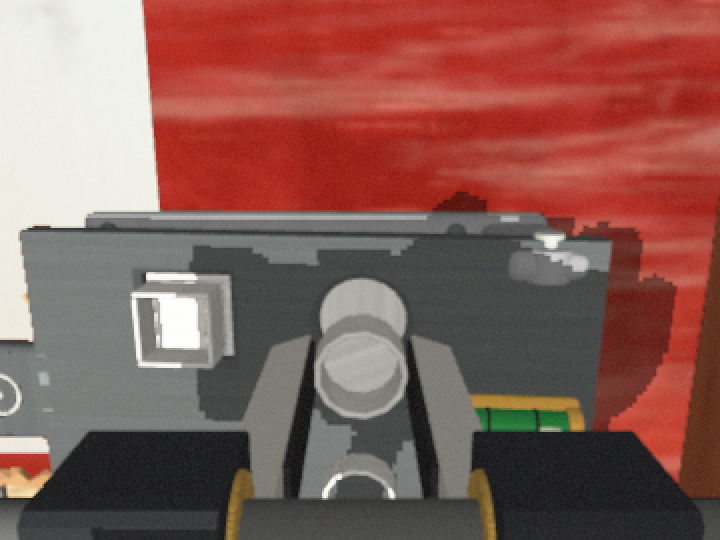

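Call:
drive_tool(
  rot=[
    [0, 0, -0.012],
    [0, 0, -0.0236],
    [0, 0, -0.0236],
    [0, 0, -0.0236],
    [0, 0, -0.0236],
  ],
  translation=[
    [-0.001, 0.02, 0],
    [-0.001, 0.04, 0],
    [-0.001, 0.055, 0],
    [-0.001, 0.065, 0],
    [-0.001, 0.07, 0],
  ],
  gripper=[22, 22, 22, 22, 22],
)

```text
time_s: 12.72
tcp_pos: [483.7, -133.0, 64.8]
tcp_rot: [-1.572, -0.073, -1.57]
force: [-3.4, 4.2, 14.8]
width: 27.3
```

Call:
drive_tool(
  rot=[
    [0, 0, 0],
    [0, 0, 0],
    [0, 0, 0],
  ],
  translation=[
    [0, 0, 0],
    [0, 0, 0],
    [0, 0, 0],
  ],
  gripper=[22, 22, 22],
)

```text
time_s: 12.97
tcp_pos: [484.5, -133.9, 65.4]
tcp_rot: [-1.57, -0.074, -1.571]
force: [0.3, -0.2, -0.2]
width: 27.2
```

Call:
drive_tool(
  rot=[
    [0, 0, 0],
    [0, 0, 0],
    [0, 0, 0],
    [0, 0, 0],
  ],
  translation=[
    [0, 0, 0],
    [0, 0, 0],
    [0, 0, 0],
    [0, -0.02, 0],
  ],
  gripper=[40, 40, 40, 40],
)

```text
time_s: 13.3
tcp_pos: [482.7, -132.2, 74.1]
tcp_rot: [-1.574, -0.073, -1.57]
force: [0.2, 0.9, 0.1]
width: 39.7
```

Call:
drive_tool(
  rot=[
    [0, 0, 0],
    [0, 0, 0.0236],
    [0, 0, 0.0236],
    [0, 0, 0.0236],
    [0, 0, 0.0236],
  ],
  translation=[
    [0, -0.05, 0],
    [0, -0.11, 0],
    [0, -0.17, 0],
    [0, -0.2, 0],
    [0, -0.2, 0],
  ],
  gripper=[50, 60, 70, 80, 80],
)

```text
time_s: 13.72
tcp_pos: [486.8, -126.3, 179.5]
tcp_rot: [-1.562, -0.003, -1.571]
force: [0.4, 0.0, 0.3]
width: 69.7
```

Run:
```python
from h import *
f=grab('wrist'); w=cloud(f)
for c in ((484.6,-68,64.5),(484.6,-134,69.5)):
    m=(abs(w[...,0]-c[0])<22)&(abs(w[...,1]-c[1])<22)&(w[...,2]>c[2])&(w[...,2]<c[2]+10)
    q=w[m]; print(len(q),cv2.minAreaRect(q[:,:2].astype(np.float32)), q.mean(0))
    q0=q-q.mean(0); print('slope',np.linalg.lstsq(q0[:,:2],q0[:,2],rcond=None)[0])
f=grab('top'); w=cloud(f)
for t in ('jack','saddle','handle_grip'):
    for r in masks_of(f,t)[:1]:
        p=w[r['pixels']]; print(t,r['score'],np.nanmedian(p,0))
m=(w[...,0]>360)&(w[...,0]<560)&(w[...,1]>230)&(w[...,1]<440)&(w[...,2]>30)&(w[...,2]<150)&~((w[...,0]-395)**2+(w[...,1]-400)**2<45**2)
q=w[m]; s=q[(q[:,2]>60)]
print(len(s)); 
h=q[q[:,2]>80]; v=np.polyfit(h[:,0],h[:,1],1); print('handle line',v,h.mean(0)); 
apose(3); go([450,250,200],-np.pi/2); go([436,300,180],-.7)
```

```text
302 ((484.4440612792969, -66.86505889892578), (27.844709396362305, 28.212902069091797), 0.5814006924629211) [484.62145028 -67.16796265  67.44197223]
slope [ 0.01203252 -0.05360623]
220 ((483.79473876953125, -131.85545349121094), (26.852052688598633, 27.469579696655273), 3.503221035003662) [ 483.59926922 -131.83762667   72.63285889]
slope [-0.00401523 -0.06000865]
jack 0.76 [441.94284527 326.82325093  26.64744014]
handle_grip 0.58 [480.66892686 365.42396798  99.70173793]
564
handle line [  0.82979536 -33.51262567] [492.9658087  375.54811577 110.12833827]
apose [ 483.07 -124.66  173.43] [0.11 0.06 0.05] [-1.5737e+00  1.1000e-03 -1.5702e+00]
go [450 250 200] -1.571 trans [-0.7494, -0.0522, -0.0659] rot [0.0009, 0.0002, -0.0003] |d| 377.1 rows rot 0.0
go [436 300 180] -0.7 trans [-0.8494, -0.012, -0.0937] rot [0.0007, -0.277, -0.0007] |d| 427.3 rows rot 7.0
```

Call:
drive_tool(
  rot=[
    [0, 0, 0],
    [0, 0, 0],
    [0, 0, 0],
    [0, 0, 0],
    [0, 0, 0],
  ],
  translation=[
    [-0.06, -0.01, 0],
    [-0.14, -0.02, -0.01],
    [-0.22, -0.03, -0.02],
    [-0.3, -0.03, -0.03],
    [-0.38, -0.03, -0.04],
  ],
  gripper=[70, 70, 70, 70, 70],
)

```text
time_s: 14.53
tcp_pos: [463.5, 66.4, 189.6]
tcp_rot: [-1.571, -0.0, -1.571]
force: [1.5, 0.3, 0.3]
width: 70.1
```

Call:
drive_tool(
  rot=[
    [0, -0.035, 0],
    [0, -0.07, 0],
    [0, -0.105, 0],
    [0, -0.14, 0],
    [0, -0.17, 0],
  ],
  translation=[
    [-0.08, 0, -0.01],
    [-0.16, 0, -0.01],
    [-0.24, 0, -0.02],
    [-0.32, 0, -0.03],
    [-0.38, 0, -0.04],
  ],
  gripper=[70, 70, 70, 70, 70],
)

```text
time_s: 14.95
tcp_pos: [443.1, 257.8, 189.2]
tcp_rot: [-1.571, 0.001, -1.03]
force: [1.1, -0.2, -0.1]
width: 69.9
```

Call:
drive_tool(
  rot=[
    [0, -0.03, 0],
    [0, -0.05, 0],
    [0, -0.05, 0],
    [0, -0.05, 0],
    [0, -0.05, 0],
  ],
  translation=[
    [-0.04, 0, 0],
    [-0.06, 0, 0],
    [-0.06, 0, 0],
    [-0.06, 0, 0],
    [-0.06, 0, 0],
  ],
  gripper=[70, 70, 70, 70, 70],
)

```text
time_s: 15.37
tcp_pos: [428.9, 280.0, 189.5]
tcp_rot: [-1.572, -0.001, -0.881]
force: [0.1, 0.2, -0.1]
width: 69.8
```

Run:
```python
from h import *
T=apose(5)
f=grab('wrist'); w=cloud(f); cv2.imwrite('pics/w5.png',f['pixels']); np.savez('w5.npz',pix=f['pixels'],w=w)
for t in ('jack','saddle','handle_grip','loupe'):
    for r in masks_of(f,t)[:1]:
        p=w[r['pixels']]; print(t,r['score'],np.round(r['extent']),np.nanmedian(p,0),np.nanpercentile(p,2,0).round(0),np.nanpercentile(p,98,0).round(0))
r=masks_of(f,'jack')
if r:
    p=w[r[0]['pixels']]; p=p[np.isfinite(p[:,0])]
    for lo,hi in((3,12),(25,35),(55,80),(85,140)):
        q=p[(p[:,2]>lo)&(p[:,2]<hi)]
        if len(q)>20: print(lo,hi,len(q),q.mean(0).round(1),cv2.minAreaRect(q[:,:2].astype(np.float32)))
```

```text
apose [429.07 279.79 189.68] [0.11 0.09 0.13] [-1.5712e+00 -4.0000e-04 -8.8130e-01]
jack 0.87 [256.   1.  66. 216.] [456.57313404 340.5791619   61.58226793] [382. 273.   5.] [520. 400. 131.]
saddle 0.55 [283. 164.  28.  52.] [403.73643446 297.05397998  29.53630879] [382. 277.  18.] [430. 319.  68.]
handle_grip 0.63 [257.   0.  45. 168.] [491.09251209 373.34186398 109.734797  ] [430. 319.  64.] [522. 402. 132.]
loupe 0.67 [539. 275.  36.  23.] [511.8778094  -15.13223806  11.83843652] [508. -41.   3.] [516.  -9.  52.]
3 12 2832 [449.1 330.3   7.1] ((440.6770324707031, 330.12884521484375), (160.14279174804688, 52.023868560791016), 41.48700714111328)
25 35 594 [399.6 292.7  29.3] ((413.14453125, 303.676513671875), (77.77543640136719, 36.08592987060547), 42.954246520996094)
55 80 1434 [433.4 323.2  69.2] ((438.746337890625, 328.5390930175781), (64.97480773925781, 43.50077819824219), 41.23119354248047)
85 140 2409 [498.  379.6 113.9] ((489.2228698730469, 372.8136291503906), (88.99305725097656, 16.944421768188477), 41.226959228515625)
```

View pics/w5.png

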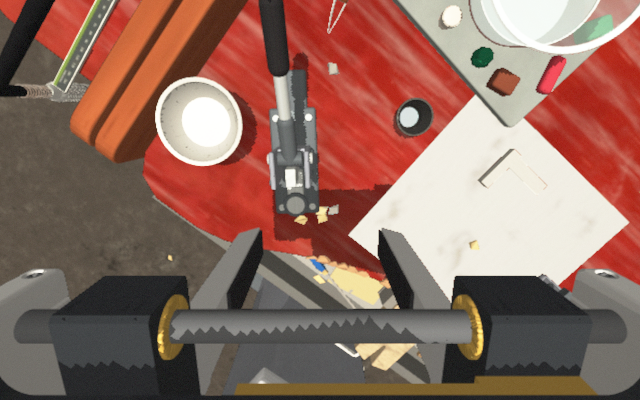

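The jack is at pixels (256–322, 1–217), with its saddle at (297,205). The bowl is at (200,120) and the loupe at (413,118). Before descending I'll check the clearance to the bowl.

Run:
```python
from h import *
z=np.load('w5.npz'); w=z['w']
o=np.array([424.6,315.9]); a=-2.419; ex=np.array([np.cos(a),np.sin(a)]); ey=np.array([-ex[1],ex[0]])
J=np.stack([(w[...,:2]-o)@ex,(w[...,:2]-o)@ey,w[...,2]],-1)
# outside the jack: tall things near
m=(abs(J[...,1])>27)&(abs(J[...,1])<110)&(abs(J[...,0]+4)<45)&(J[...,2]>3)
q=J[m]; print(len(q), q.min(0) if len(q) else '',q.max(0) if len(q) else '')
# side plates top
m=(abs(J[...,1])<25)&(J[...,0]>-30)&(J[...,0]<20)&(J[...,2]>58)&(J[...,2]<76); q=J[m]
print('top of plates',q.min(0).round(1),q.max(0).round(1),np.percentile(q,[3,97],axis=0).round(1))
# saddle
m=(abs(J[...,1])<20)&(J[...,0]>25)&(J[...,0]<65)&(J[...,2]>25)&(J[...,2]<34); q=J[m]; print('saddle',cv2.minEnclosingCircle(q[:,:2].astype(np.float32)),q[:,2].mean())
for k in range(-40,60,10):
    m=(abs(J[...,1])<35)&(abs(J[...,0]-k)<5)&(J[...,2]>4); q=J[m]; print(k,q[:,1].min().round(1),q[:,1].max().round(1),end=' | ')
apose(3); g=o-4*ex; go([g[0],g[1],120],a+np.pi/2)
```

```text
44326 [ -48.99609497 -109.98356734   24.65446975] [ 32.49545974 109.93333025 322.43366695]
top of plates [-29.9 -21.9  58. ] [13.6 21.6 76. ] [[-26.7 -18.3  60.6]
 [ 11.4  19.6  74.1]]
saddle ((40.261619567871094, -0.7547229528427124), 15.51827621459961) 29.269048256818852
-40 -25.8 25.6 | -30 -25.9 25.2 | -20 -27.6 25.9 | -10 -35.0 35.0 | 0 -34.9 35.0 | 10 -28.4 26.0 | 20 -21.5 25.6 | 30 -25.5 25.3 | 40 -25.5 26.1 | 50 -25.8 25.7 | apose [428.74 280.55 189.89] [0.02 0.05 0.01] [-1.5708e+00 -1.0000e-04 -8.7960e-01]
go [427.6 318.5 120. ] -0.848 trans [-0.06, 0.1398, 0.0467] rot [-0.0, -0.01, 0.0] |d| 79.6 rows rot 0.3
```

Call:
drive_tool(
  rot=[
    [0, -0.01, 0],
    [0, -0.01, 0],
    [0, -0.01, 0],
    [0, -0.01, 0],
    [0, -0.01, 0],
  ],
  translation=[
    [-0.03, 0.03, 0.02],
    [-0.05, 0.07, 0.04],
    [-0.06, 0.1, 0.047],
    [-0.06, 0.13, 0.047],
    [-0.06, 0.14, 0.047],
  ],
  gripper=[58, 58, 58, 58, 58],
)

```text
time_s: 16.48
tcp_pos: [426.2, 318.4, 117.6]
tcp_rot: [-1.575, 0.001, -0.847]
force: [-0.3, -0.8, -0.0]
width: 58.4
```

Call:
drive_tool(
  rot=[
    [0, 0, 0],
    [0, 0, 0],
    [0, 0, 0],
  ],
  translation=[
    [0, 0, 0],
    [0, 0, 0],
    [0, 0, 0],
  ],
  gripper=[58, 58, 58],
)

```text
time_s: 16.73
tcp_pos: [428.4, 318.9, 120.8]
tcp_rot: [-1.569, -0.0, -0.848]
force: [1.3, 0.4, 0.7]
width: 58.0
```

Run:
```python
from h import *
z=np.load('w5.npz'); w=z['w']
o=np.array([424.6,315.9]); a=-2.419; ex=np.array([np.cos(a),np.sin(a)]); ey=np.array([-ex[1],ex[0]])
def JJ(w): return np.stack([(w[...,:2]-o)@ex,(w[...,:2]-o)@ey,w[...,2]],-1)
J=JJ(w)[60:180,140:250].reshape(-1,3); q=J[J[:,2]>8]; print('bowl',np.nanpercentile(q,[1,99],axis=0).round(0).tolist()); 
f=q[abs(q[:,0]+4)<16]; print('in finger strip',len(f),f[:,1][abs(f[:,1])<100].tolist()[:3] if len(f) else '', abs(f[:,1]).min() if len(f) else '')
apose(4,True); g=o-5*ex; go([g[0],g[1],22],a+np.pi/2)
f=grab('wrist'); J=JJ(cloud(f))
m=(abs(J[...,1])<20)&(J[...,0]>25)&(J[...,0]<65)&(J[...,2]>25)&(J[...,2]<34); q=J[m]; print('saddle',len(q),cv2.minEnclosingCircle(q[:,:2].astype(np.float32)) if len(q) else '')
for k in range(-60,70,10):
    m=(abs(J[...,1])<35)&(abs(J[...,0]-k)<5)&(J[...,2]>4)&(J[...,2]<12); q=J[m]; print(k,(q[:,1].min().round(1),q[:,1].max().round(1)) if len(q) else '',end=' | ')
```

```text
bowl [[-108.0, -158.0, 13.0], [-12.0, -50.0, 60.0]]
in finger strip 522 [-82.8657274322429, -77.93961296077599, -75.63633942753283] 60.424610416106745
[[428.4, 318.9, 120.8], [428.5, 318.9, 121.0], [428.4, 318.9, 120.9], [428.3, 318.9, 120.8]]
apose [428.37 318.9  120.87] [0.07 0.02 0.07] [-1.5689e+00 -5.0000e-04 -8.4820e-01]
go [428.4 319.2  22. ] -0.848 trans [-0.0006, 0.1977, 0.0] rot [-0.0006, -0.0, 0.0002] |d| 98.9 rows rot 0.0
saddle 668 ((41.358516693115234, 0.586739718914032), 14.148599624633789)
-60 (np.float64(-25.5), np.float64(25.9)) | -50 (np.float64(-25.9), np.float64(26.0)) | -40 (np.float64(-25.9), np.float64(25.3)) | -30 (np.float64(-25.2), np.float64(25.6)) | -20 (np.float64(-25.5), np.float64(25.9)) | -10 (np.float64(-25.7), np.float64(26.0)) | 0  | 10 (np.float64(-25.2), np.float64(25.3)) | 20 (np.float64(-25.3), np.float64(25.7)) | 30 (np.float64(-25.7), np.float64(25.9)) | 40 (np.float64(-25.8), np.float64(26.1)) | 50 (np.float64(-24.9), np.float64(26.2)) | 60 (np.float64(-25.0), np.float64(34.5)) |
```

Call:
drive_tool(
  rot=[
    [0, 0, 0],
    [0, 0, 0],
    [0, 0, 0],
    [0, 0, 0],
    [0, 0, 0],
  ],
  translation=[
    [0, 0.05, 0],
    [0, 0.1, 0],
    [0, 0.15, 0],
    [0, 0.18, 0],
    [0, 0.196, 0],
  ],
  gripper=[58, 58, 58, 58, 58],
)

```text
time_s: 17.4
tcp_pos: [426.5, 318.0, 20.0]
tcp_rot: [-1.574, 0.001, -0.848]
force: [0.1, -0.6, -1.0]
width: 58.3
```

Call:
drive_tool(
  rot=[
    [0, 0, 0],
    [0, 0, 0],
    [0, 0, 0],
    [0, 0, 0],
    [0, 0, 0],
  ],
  translation=[
    [0, 0, 0],
    [0, 0, 0],
    [0, 0, 0],
    [0, 0, 0],
    [0, 0, 0],
  ],
  gripper=[58, 30, 30, 30, 30],
  newtons=50,
)

```text
time_s: 17.82
tcp_pos: [429.0, 318.8, 23.1]
tcp_rot: [-1.568, -0.002, -0.847]
force: [2.0, -2.4, 3.4]
width: 37.7
```

Run:
```python
from h import *
print(telemetry.sense()['width']); apose(3,True)
```

```text
37.671416316729044
[[429.0, 318.8, 23.1], [429.0, 318.8, 23.1], [429.0, 318.8, 23.1]]
apose [429.04 318.82  23.12] [0.   0.02 0.01] [-1.5682 -0.0017 -0.8475]
```

Call:
drive_tool(
  rot=[
    [0, 0, 0],
    [0, 0, 0],
    [0, 0, 0],
    [0, 0, 0],
    [0, 0, 0],
  ],
  translation=[
    [0, -0.015, 0],
    [0, -0.045, 0],
    [0, -0.085, 0],
    [0, -0.12, 0],
    [0, -0.14, 0],
  ],
  gripper=[30, 30, 30, 30, 30],
)

```text
time_s: 18.38
tcp_pos: [426.9, 318.9, 92.6]
tcp_rot: [-1.571, 0.001, -0.848]
force: [0.5, 0.0, -7.6]
width: 38.1
```

Call:
drive_tool(
  rot=[
    [0, 0, 0],
    [0, 0, 0],
    [0, -0.02, 0],
    [0, -0.05, 0],
    [0, -0.08, 0],
  ],
  translation=[
    [0.02, 0, -0.015],
    [0.06, 0, -0.04],
    [0.11, 0, -0.075],
    [0.16, 0, -0.11],
    [0.2, 0, -0.14],
  ],
  gripper=[30, 30, 30, 30, 30],
)

```text
time_s: 18.8
tcp_pos: [439.3, 194.6, 90.3]
tcp_rot: [-1.575, 0.002, -0.591]
force: [0.5, -0.4, -6.4]
width: 37.9
```

Call:
drive_tool(
  rot=[
    [0, -0.035, 0],
    [0, -0.07, 0],
    [0, -0.105, 0],
    [0, -0.14, 0],
    [0, -0.17, 0],
  ],
  translation=[
    [0, 0, 0],
    [0, 0, 0],
    [0, 0, 0],
    [0, 0, 0],
    [0, 0, 0],
  ],
  gripper=[30, 30, 30, 30, 30],
)

```text
time_s: 19.22
tcp_pos: [439.4, 196.1, 90.3]
tcp_rot: [-1.572, 0.004, -0.058]
force: [-0.4, -0.0, -7.9]
width: 37.7
```

Run:
```python
from h import *
s=telemetry.sense(); print(s['width'],s['force']); apose(5,True); go([451.6,125,70],0.0)
```

```text
37.68302973722247 [-0.42187059 -0.04118812 -7.88889102]
[[439.4, 196.1, 90.3], [439.4, 196.1, 90.3], [439.6, 196.3, 90.5], [439.9, 196.5, 90.7], [440.2, 196.7, 90.9]]
apose [439.68 196.32  90.53] [0.32 0.23 0.22] [-1.5723  0.0033 -0.0613]
go [451.6 125.   70. ] 0.0 trans [0.0327, 0.0412, -0.1409] rot [0.0004, -0.0195, -0.0011] |d| 75.2 rows rot 0.5
```

Call:
drive_tool(
  rot=[
    [0, -0.0195, 0],
    [0, -0.0195, 0],
    [0, -0.0195, 0],
    [0, -0.0195, 0],
    [0, -0.0195, 0],
  ],
  translation=[
    [0.01, 0.01, -0.03],
    [0.02, 0.02, -0.07],
    [0.03, 0.035, -0.11],
    [0.0327, 0.05, -0.135],
    [0.0327, 0.06, -0.141],
  ],
  gripper=[30, 30, 30, 30, 30],
)

```text
time_s: 19.88
tcp_pos: [452.8, 124.1, 61.1]
tcp_rot: [-1.572, 0.001, -0.004]
force: [-0.1, 0.9, -6.8]
width: 37.7
```

Call:
drive_tool(
  rot=[
    [0, 0, 0],
    [0, 0, 0],
    [0, 0, 0],
    [0, 0, 0],
    [0, 0, 0],
  ],
  translation=[
    [0, 0.01, 0],
    [0, 0.025, 0],
    [0, 0.035, 0],
    [0, 0.04, 0],
    [0, 0.04, 0],
  ],
  gripper=[30, 30, 30, 30, 30],
)

```text
time_s: 20.3
tcp_pos: [452.6, 126.6, 41.2]
tcp_rot: [-1.571, 0.001, -0.0]
force: [-0.3, -0.5, -7.2]
width: 37.7
```

Call:
drive_tool(
  rot=[
    [0, 0, 0],
    [0, 0, 0],
  ],
  translation=[
    [0, 0, 0],
    [0, 0, 0],
  ],
  gripper=[30, 30],
)

```text
time_s: 20.47
tcp_pos: [453.6, 126.4, 42.1]
tcp_rot: [-1.571, -0.001, -0.001]
force: [-0.2, 0.0, -6.5]
width: 37.9
```

Run:
```python
from h import *
s=telemetry.sense(); print(s['width'],s['force']); apose(5,True); go([451.6,55.4,28],0.0)
f=grab('wrist'); w=cloud(f); cv2.imwrite('pics/w6.png',f['pixels'][100:400,140:540].repeat(2,0).repeat(2,1))
print('proj saddle',proj(f,[451.6,125-46.8,38]))
m=(abs(w[...,0]-451.6)<28)&(w[...,1]>40)&(w[...,1]<110)&(w[...,2]<16)&(w[...,2]>5); q=w[m]
if len(q)>20:
    A=np.c_[q[:,:2],np.ones(len(q))]; print('base',len(q),np.linalg.lstsq(A,q[:,2],rcond=None)[0],q.min(0),q.max(0))
m=(abs(w[...,0]-451.6)<20)&(w[...,1]>55)&(w[...,1]<105)&(w[...,2]<50)&(w[...,2]>25); q=w[m]
if len(q)>20: print('sad',len(q),q.mean(0),cv2.minEnclosingCircle(q[:,:2].astype(np.float32)))
f=grab('top'); w=cloud(f)
m=(abs(w[...,0]-451.6)<20)&(w[...,1]>55)&(w[...,1]<105)&(w[...,2]<45)&(w[...,2]>25); q=w[m]
if len(q)>5: print('sad top',len(q),q.mean(0),cv2.minEnclosingCircle(q[:,:2].astype(np.float32)))
```

```text
37.89885995913723 [-1.74640665e-01  4.63859717e-03 -6.53956139e+00]
[[453.6, 126.4, 42.1], [453.6, 126.3, 42.2], [453.6, 126.3, 42.2], [453.5, 126.2, 42.2], [453.5, 126.1, 42.2]]
apose [453.55 126.28  42.16] [0.04 0.11 0.04] [-1.5708e+00 -8.0000e-04 -9.0000e-04]
go [451.6  55.4  28. ] 0.0 trans [-0.0038, 0.0283, -0.1418] rot [-0.0, -0.0003, 0.0003] |d| 72.3 rows rot 0.0
proj saddle [317.97827212 309.33867156]
sad 1072 [452.47288964  87.75618713  32.52452623] ((452.17950439453125, 84.67838287353516), 22.288131713867188)
```

View pics/w6.png

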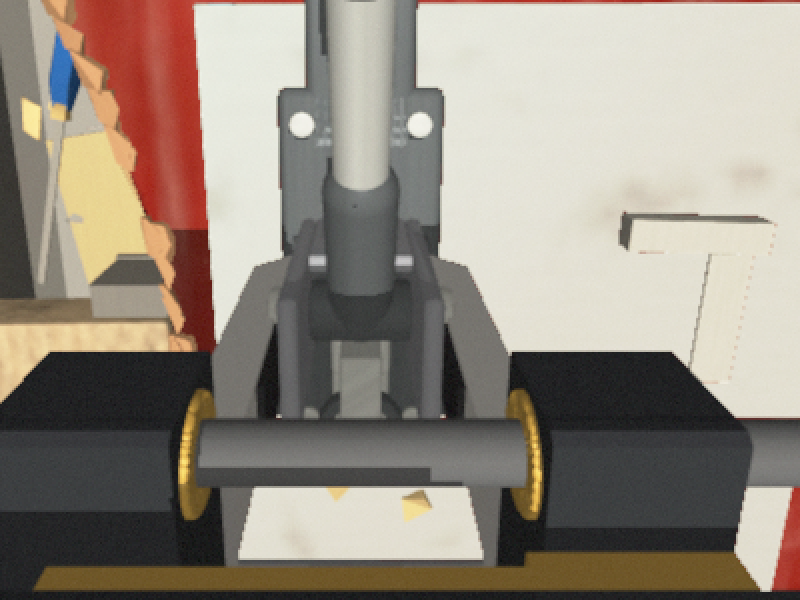

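The saddle is hidden behind the gripper. The jack's tail and handle line up at x≈360 in the crop, and the try square is clear at (700,290). I'll check the jack's tilt in the grip and the debris near the lug.

Run:
```python
from h import *
f=grab('wrist'); w=cloud(f); T=pose(); b=T[2,3]-23.1+8
m=(abs(w[...,0]-452)<30)&(w[...,1]>145)&(w[...,1]<240)&(abs(w[...,2]-b)<7); q=w[m]
A=np.c_[q[:,:2],np.ones(len(q))]; ok=np.ones(len(q),bool)
for _ in range(4):
    c=np.linalg.lstsq(A[ok],q[ok,2],rcond=None)[0]; ok=abs(A@c-q[:,2])<2
print('base exp',b,len(q),ok.sum(),c, np.r_[T[0,3],T[1,3],1]@c, q[ok].min(0).round(1),q[ok].max(0).round(1))
for k in range(150,240,10):
    s=q[ok][abs(q[ok][:,1]-k)<5]; print(k,s[:,0].min().round(1),s[:,0].max().round(1),s[:,2].mean().round(1),end=' | ')
z=np.load('w1.npz'); W=z['w'];P=z['pix'].astype(int)
m=(W[...,0]>400)&(W[...,0]<520)&(W[...,1]>-5)&(W[...,1]<170)&(P[...,2]-P[...,0]>35)&(W[...,2]<30)
n,l,st,ce=cv2.connectedComponentsWithStats(m.astype(np.uint8))
for i in range(1,n):
    if st[i,4]>5: print('chip',st[i,4],np.nanmean(W[l==i],0).round(1),np.nanmax(W[l==i],0).round(1))
f=grab('scene'); cv2.imwrite('pics/s7.png',cv2.resize(f['pixels'][150:330,240:440],(780,702))[:600])
```

```text
base exp 26.883036099650468 4329 3981 [-1.84219634e-03 -7.33249753e-03  2.80622031e+01] 26.303160732973264 [426.8 145.   23.8] [478.4 220.8  28.1]
150 427.1 478.0 26.1 | 160 426.9 478.2 26.0 | 170 426.8 478.4 26.1 | 180 427.0 478.3 25.9 | 190 435.7 469.4 25.8 | 200 436.0 469.2 25.8 | 210 435.8 469.6 25.7 | 220 435.9 469.4 25.3 | Traceback (most recent call last):
  File "<stdin>", line 9, in <module>
    return umr_minimum(a, axis, None, out, keepdims, initial, where)
ValueError: zero-size array to reduction operation minimum which has no identity
```

Call:
drive_tool(
  rot=[
    [0, 0, 0],
    [0, 0, 0],
    [0, 0, 0],
    [0, 0, 0],
    [0, 0, 0],
  ],
  translation=[
    [-0.001, 0.006, -0.005],
    [-0.002, 0.014, -0.02],
    [-0.002, 0.022, -0.04],
    [-0.002, 0.027, -0.055],
    [-0.002, 0.028, -0.06],
  ],
  gripper=[30, 30, 30, 30, 30],
)

```text
time_s: 21.28
tcp_pos: [451.4, 94.3, 27.1]
tcp_rot: [-1.572, 0.002, -0.002]
force: [-0.7, 0.3, -7.0]
width: 37.8
```

Call:
drive_tool(
  rot=[
    [0, 0, 0],
    [0, 0, 0],
    [0, 0, 0],
  ],
  translation=[
    [0, 0, 0],
    [0, 0, 0],
    [0, 0, 0],
  ],
  gripper=[30, 30, 30],
)

```text
time_s: 21.53
tcp_pos: [452.5, 96.0, 28.0]
tcp_rot: [-1.571, -0.0, -0.002]
force: [-0.1, 0.3, -6.5]
width: 38.3
```

Run:
```python
from h import *
s=telemetry.sense(); print(s['width'],s['force']); apose(5,True); go([452,56.6,27.5],0.0)
z=np.load('w1.npz'); W=z['w'];P=z['pix'].astype(int)
m=(W[...,0]>400)&(W[...,0]<520)&(W[...,1]>-5)&(W[...,1]<170)&(P[...,2]-P[...,0]>35)&(W[...,2]<30)
n,l,st,ce=cv2.connectedComponentsWithStats(m.astype(np.uint8))
for i in range(1,n):
    if st[i,4]>5: print('chip',st[i,4],np.nanmean(W[l==i],0).round(1),np.nanmax(W[l==i],0).round(1))
f=grab('scene'); cv2.imwrite('pics/s7.png',cv2.resize(f['pixels'][160:330,270:440],(600,600)))
```

```text
38.29001489913 [-0.12247962  0.26837988 -6.5310698 ]
[[452.5, 96.0, 28.0], [452.5, 96.1, 28.0], [452.4, 96.2, 28.0], [452.4, 96.3, 28.0], [452.3, 96.3, 28.0]]
apose [452.4   96.19  28.01] [0.06 0.1  0.01] [-1.5707e+00 -4.0000e-04 -1.2000e-03]
go [452.   56.6  27.5] 0.0 trans [-0.0007, 0.001, -0.0792] rot [-0.0, -0.0004, 0.0001] |d| 39.6 rows rot 0.0
chip 49 [475.4  14.5   3.2] [481.   19.3   5.6]
chip 66 [487.6  80.5   3.2] [493.4  87.1   6.2]
```

View pics/s7.png

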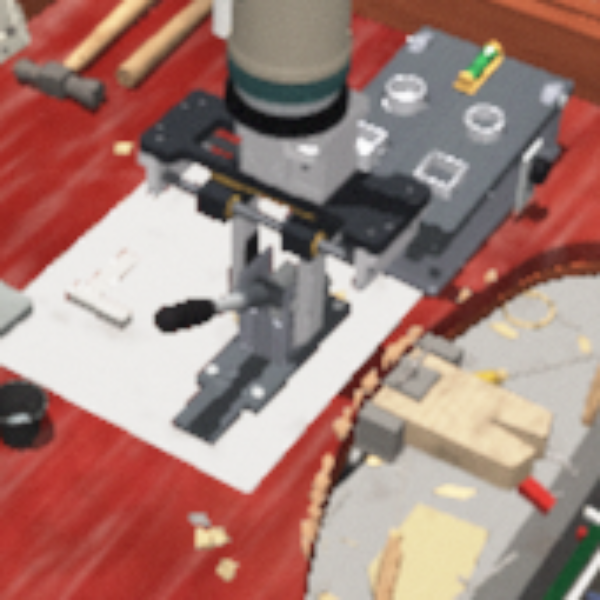

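Call:
drive_tool(
  rot=[
    [0, 0, 0],
    [0, 0, 0],
    [0, 0, 0],
    [0, 0, 0],
    [0, 0, 0],
  ],
  translation=[
    [-0.001, 0.0, -0.008],
    [-0.002, 0.0, -0.025],
    [-0.003, 0.0, -0.05],
    [-0.003, 0.0, -0.07],
    [-0.003, 0.0, -0.08],
  ],
  gripper=[30, 30, 30, 30, 30],
)

```text
time_s: 22.25
tcp_pos: [450.6, 54.5, 27.9]
tcp_rot: [-1.572, 0.0, -0.002]
force: [-0.1, -0.6, -7.3]
width: 37.8
```

Call:
drive_tool(
  rot=[
    [0, 0, 0],
    [0, 0, 0],
    [0, 0, 0],
  ],
  translation=[
    [0, 0, 0],
    [0, 0, 0],
    [0, 0, 0],
  ],
  gripper=[30, 30, 30],
)

```text
time_s: 22.5
tcp_pos: [450.7, 56.1, 27.9]
tcp_rot: [-1.57, -0.0, -0.002]
force: [-0.5, 1.0, -6.8]
width: 37.8
```

```bash
cat > jk.py <<'E'
from h import *
def jack():
    f=grab('wrist'); w=cloud(f); T=pose()
    m=(abs(w[...,0]-T[0,3])<36)&(w[...,1]>T[1,3]+18)&(w[...,1]<T[1,3]+125)&(w[...,2]>6)&(w[...,2]<18); q=w[m]
    A=np.c_[q[:,:2],np.ones(len(q))]; ok=np.ones(len(q),bool)
    for _ in range(4):
        c=np.linalg.lstsq(A[ok],q[ok,2],rcond=None)[0]; ok=abs(A@c-q[:,2])<1.8
    q=q[ok]; t=q[q[:,1]>q[:,1].max()-25]
    print('base plane',c.round(4),'z',q[:,2].mean().round(1),'tail y',np.sort(q[:,1])[-5:].round(1),'x',np.percentile(q[:,0],[.5,99.5]).round(1),'tailx',t[:,0].min().round(1),t[:,0].max().round(1),'saddle y~',(np.sort(q[:,1])[-5]-144).round(1))
    rows=[(y,np.median(q[abs(q[:,1]-y)<4][:,0].take([0])) ) for y in ()]
    return f,w
E
python3 - <<'E'
from jk import *
s=telemetry.sense(); print(s['width'],s['force']); apose(4,True); jack()
E
```

```text
37.81426778448818 [-0.51926704  0.96302668 -6.81785637]
[[450.7, 56.1, 27.9], [450.7, 56.3, 27.9], [450.7, 56.3, 27.9], [450.6, 56.4, 27.9]]
apose [450.67  56.28  27.88] [0.02 0.09 0.02] [-1.5706e+00 -0.0000e+00 -1.3000e-03]
base plane [-1.60000e-03 -5.90000e-03  1.31487e+01] z 11.8 tail y [149.8 149.9 150.3 150.4 150.9] x [424.7 475. ] tailx 433.3 466.8 saddle y~ 5.8
```

Call:
drive_tool(
  rot=[
    [0, 0, 0],
    [0, 0, 0],
    [0, 0, 0],
    [0, 0, 0],
  ],
  translation=[
    [0, 0.002, 0.001],
    [0, 0.004, 0.001],
    [0, 0.0045, 0.001],
    [0, 0.0045, 0.001],
  ],
  gripper=[30, 30, 30, 30],
)

```text
time_s: 23.08
tcp_pos: [450.6, 56.7, 25.5]
tcp_rot: [-1.571, 0.0, -0.001]
force: [-0.2, -0.2, -6.2]
width: 38.1
```

Call:
drive_tool(
  rot=[
    [0, 0, 0],
    [0, 0, 0],
    [0, 0, 0],
    [0, 0, 0],
  ],
  translation=[
    [0, 0, 0],
    [0, 0, 0],
    [0, 0, 0],
    [0, 0, 0],
  ],
  gripper=[42, 50, 58, 58],
)

```text
time_s: 23.42
tcp_pos: [451.5, 56.5, 26.2]
tcp_rot: [-1.571, -0.002, -0.001]
force: [-0.2, 0.3, 0.1]
width: 56.7
```

Run:
```python
from jk import *
s=telemetry.sense(); print(s['width'],s['force']); apose(4,True); jack()
```

```text
56.74409334587362 [-0.1541058   0.32166542  0.13914658]
[[451.5, 56.5, 26.2], [451.2, 56.5, 26.1], [451.1, 56.5, 26.0], [451.0, 56.5, 25.9]]
apose [451.2   56.49  26.06] [0.19 0.01 0.12] [-1.5709e+00 -1.2000e-03 -1.3000e-03]
base plane [-1.60000e-03 -3.60000e-03  1.06941e+01] z 9.6 tail y [150.  150.1 150.6 151.2 151.2] x [424.9 475.3] tailx 433.4 467.0 saddle y~ 6.0
```

Call:
drive_tool(
  rot=[
    [0, 0, 0],
    [0, 0, 0],
    [0, 0, 0],
    [0, 0, 0],
    [0, 0, 0],
  ],
  translation=[
    [0, -0.03, 0],
    [0, -0.09, 0],
    [0, -0.16, 0],
    [0, -0.22, 0],
    [0, -0.27, 0],
  ],
  gripper=[58, 58, 58, 58, 58],
)

```text
time_s: 24.08
tcp_pos: [451.1, 56.5, 162.9]
tcp_rot: [-1.571, -0.002, -0.001]
force: [0.6, -0.3, -0.4]
width: 57.8
```

Call:
drive_tool(
  rot=[
    [0, 0, 0],
    [0, 0, 0],
    [0, 0, 0],
    [0, 0, 0],
    [0, 0, 0],
  ],
  translation=[
    [0, 0, 0.02],
    [0, 0, 0.05],
    [0, 0, 0.06],
    [0, 0, 0.06],
    [0, 0, 0.06],
  ],
  gripper=[40, 20, 0, 0, 0],
)

```text
time_s: 24.5
tcp_pos: [449.9, 86.6, 159.7]
tcp_rot: [-1.571, 0.002, -0.0]
force: [-0.4, -0.0, 1.0]
width: 28.1
```

Run:
```python
from jk import *
apose(4,True)
f=grab('wrist'); w=cloud(f); cv2.imwrite('pics/w8.png',f['pixels'])
for t in ('handle_grip','jack'):
    for r in masks_of(f,t)[:1]:
        p=w[r['pixels']]; p=p[np.isfinite(p[:,0])]; print(t,r['score'],np.round(r['extent']))
        h=p[p[:,2]>85]
        for y in range(100,200,10):
            s=h[abs(h[:,1]-y)<5]
            if len(s)>5: print(y,len(s),s[:,0].min().round(1),s[:,0].max().round(1),s[:,2].max().round(1))
        print(h[:,1].max() if len(h) else '')
m=(abs(w[...,0]-450)<30)&(w[...,1]>20)&(w[...,1]<155)&(w[...,2]>6)&(w[...,2]<14); q=w[m]; 
A=np.c_[q[:,:2],np.ones(len(q))]; print('base',len(q),np.linalg.lstsq(A,q[:,2],rcond=None)[0],np.percentile(q,[.3,99.7],axis=0).round(1).tolist())
t=q[q[:,1]>125]; e=q[(q[:,1]<110)&(q[:,1]>88)]; print('centres x: tail',(t[:,0].min()+t[:,0].max())/2,'mid',(e[:,0].min()+e[:,0].max())/2, 'saddle pts')
m=(abs(w[...,0]-450)<16)&(w[...,1]>-10)&(w[...,1]<40)&(w[...,2]>26)&(w[...,2]<35); q=w[m]; print(len(q), q.max(0) if len(q) else '', q.min(0) if len(q) else '')
f=grab('top'); w=cloud(f)
m=(abs(w[...,0]-450)<16)&(w[...,1]>-10)&(w[...,1]<40)&(w[...,2]>26)&(w[...,2]<35); q=w[m]; print('top',len(q), q.max(0) if len(q) else '')
```

```text
[[449.9, 86.6, 159.7], [450.1, 86.4, 159.7], [450.2, 86.2, 159.8], [450.4, 86.1, 160.0]]
apose [450.15  86.32 159.8 ] [0.15 0.18 0.13] [-1.5714e+00  1.7000e-03 -8.0000e-04]
handle_grip 0.82 [307.  70.  30. 162.]
100 158 442.9 456.0 90.1
110 143 443.8 454.3 96.0
120 160 443.9 454.2 101.9
130 179 444.1 454.8 106.6
140 241 441.6 457.4 116.7
150 345 440.9 457.4 122.2
160 397 441.3 457.9 128.4
170 425 441.0 458.0 134.8
180 453 441.4 458.0 136.8
190 89 442.9 455.2 134.8
188.66047304183482
jack 0.89 [294.  72.  54. 188.]
100 163 440.1 457.4 160.6
110 143 443.8 454.3 96.0
120 160 443.9 454.2 101.9
130 182 444.1 454.8 106.6
140 243 441.6 457.5 116.7
150 345 440.9 457.4 122.2
160 398 441.3 457.9 128.4
170 425 441.0 458.0 134.8
180 454 441.4 458.0 136.8
190 80 442.9 455.2 134.8
187.91867458898415
base 1964 [-2.89183979e-03 -2.10704335e-03  1.06191144e+01] [[423.2, 23.0, 6.2], [474.8, 152.8, 13.3]]
centres x: tail 449.29558669745984 mid 449.2050697513133 saddle pts
200 [458.72948547  39.76058886  33.33048365] [438.5148755   13.79259543  26.15285947]
top 0
```

View pics/w8.png

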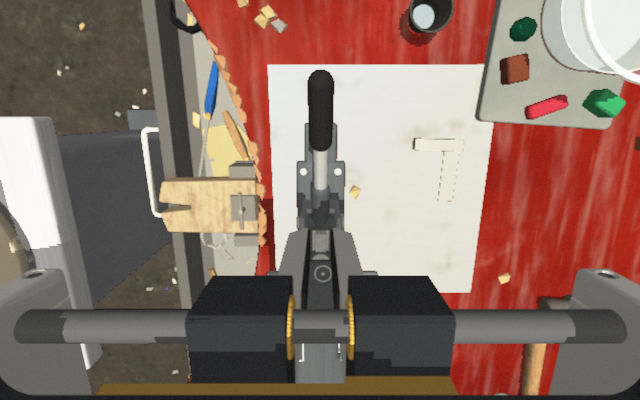

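The ring on the lug shows at (322,272), in line with the jack at column 320. The black grip is at (320,110). Now I'll move over the grip.

Call:
drive_tool(
  rot=[
    [0, 0, 0],
    [0, 0, 0],
    [0, 0, 0],
    [0, 0, 0],
    [0, 0, 0],
  ],
  translation=[
    [0, 0, 0.02],
    [0, 0, 0.06],
    [-0.001, 0.01, 0.1],
    [-0.001, 0.02, 0.13],
    [-0.001, 0.025, 0.139],
  ],
  gripper=[0, 0, 0, 0, 0],
)

```text
time_s: 25.32
tcp_pos: [449.9, 158.3, 147.7]
tcp_rot: [-1.57, 0.0, 0.0]
force: [0.0, -0.8, 1.0]
width: 0.3
```

Call:
drive_tool(
  rot=[
    [0, 0, 0],
    [0, 0, 0],
    [0, 0, 0],
    [0, 0, 0],
    [0, 0, 0],
  ],
  translation=[
    [0, 0, 0],
    [0, 0, 0],
    [0, 0, 0],
    [0, 0.01, 0],
    [0, 0.02, 0],
  ],
  gripper=[0, 0, 0, 0, 0],
)

```text
time_s: 25.73
tcp_pos: [450.7, 155.5, 138.2]
tcp_rot: [-1.571, -0.001, -0.002]
force: [-0.4, 0.7, 0.5]
width: 0.6
```

Run:
```python
from jk import *
s=telemetry.sense(); print(s['width'],s['force']); apose(4,True); go([449.7,175,60],0)
```

```text
0.5582530540918088 [-0.43774268  0.71142018  0.52617769]
[[450.7, 155.5, 138.2], [449.7, 155.3, 137.0], [449.5, 155.4, 137.2], [449.8, 155.5, 137.6]]
apose [449.93 155.43 137.48] [0.45 0.09 0.46] [-1.5712e+00  9.0000e-04 -2.1000e-03]
go [449.7 175.   60. ] 0 trans [-0.0004, 0.1549, 0.0392] rot [0.0001, -0.0007, -0.0003] |d| 79.9 rows rot 0.0
```

Call:
drive_tool(
  rot=[
    [0, 0, 0],
    [0, 0, 0],
    [0, 0, 0],
    [0, 0, 0],
    [0, 0, 0],
  ],
  translation=[
    [0, 0.025, 0.01],
    [0, 0.055, 0.02],
    [0, 0.09, 0.029],
    [0, 0.12, 0.035],
    [0, 0.142, 0.039],
  ],
  gripper=[0, 0, 0, 0, 0],
)

```text
time_s: 26.35
tcp_pos: [451.7, 175.5, 67.1]
tcp_rot: [-1.571, -0.003, -0.001]
force: [0.2, -3.0, 4.9]
width: 0.9
```

Call:
drive_tool(
  rot=[
    [0, 0, 0],
    [0, 0, 0],
    [0, 0, 0],
  ],
  translation=[
    [0, 0.004, 0],
    [0, 0.008, 0],
    [0, 0.01, 0],
  ],
  gripper=[0, 0, 0],
)

```text
time_s: 26.6
tcp_pos: [451.3, 175.7, 63.1]
tcp_rot: [-1.57, -0.002, -0.002]
force: [-0.5, 0.5, 5.9]
width: 0.6
```

```bash
cat > st.py <<'E'
from jk import *
s=telemetry.sense(); print(s['width'],s['force'].round(1),s['tcp_pos'].round(1),s['time_s'])
f=grab('top'); w=cloud(f)
m=(w[...,0]>395)&(w[...,0]<505)&(w[...,1]>-170)&(w[...,1]<-15)&(w[...,2]>40)&(w[...,2]<90); q=w[m]
A=np.c_[q[:,:2],np.ones(len(q))]; ok=np.ones(len(q),bool)
for _ in range(6):
    c=np.linalg.lstsq(A[ok],q[ok,2],rcond=None)[0]; ok=abs(A@c-q[:,2])<2.5
print('plate tilt(top cam)',c.round(4),ok.sum(),'z at y=-20',(c@[450,-20,1]).round(1))
r=masks_of(f,'handle_grip')
E
python3 st.py
```

```text
0.6244499618843177 [-0.5  0.5  5.9] [451.3 175.7  63.1] 26.6
plate tilt(top cam) [-9.80000e-03 -6.06000e-02  5.84052e+01] 1969 z at y=-20 55.2
```

Call:
drive_tool(
  rot=[
    [0, 0, 0],
    [0, 0, 0],
    [0, 0, 0],
  ],
  translation=[
    [0, 0.003, 0],
    [0, 0.005, 0],
    [0, 0.005, 0],
  ],
  gripper=[0, 0, 0],
)

```text
time_s: 26.95
tcp_pos: [451.3, 175.7, 60.9]
tcp_rot: [-1.57, -0.002, -0.002]
force: [-0.7, -0.3, 4.8]
width: 0.3
```

Call:
drive_tool(
  rot=[
    [0, 0, 0],
    [0, 0, 0],
    [0, 0, 0],
  ],
  translation=[
    [0, 0.002, 0],
    [0, 0.004, 0],
    [0, 0.004, 0],
  ],
  gripper=[0, 0, 0],
)

```text
time_s: 27.2
tcp_pos: [451.4, 175.7, 59.6]
tcp_rot: [-1.57, -0.003, -0.002]
force: [-1.3, -0.6, 12.1]
width: 0.4
```

```bash
python3 st.py
```

```text
0.35957917281075863 [-1.3 -0.6 12.1] [451.4 175.7  59.6] 27.2
plate tilt(top cam) [-6.90000e-03 -5.63000e-02  5.78114e+01] 1931 z at y=-20 55.8
```

Call:
drive_tool(
  rot=[
    [0, 0, 0],
    [0, 0, 0],
    [0, 0, 0],
    [0, 0, 0],
    [0, 0, 0],
  ],
  translation=[
    [-0.001, -0.03, -0.003],
    [-0.001, -0.07, -0.01],
    [-0.002, -0.11, -0.02],
    [-0.002, -0.145, -0.032],
    [-0.002, -0.167, -0.039],
  ],
  gripper=[0, 0, 0, 0, 0],
)

```text
time_s: 27.72
tcp_pos: [449.8, 155.7, 143.5]
tcp_rot: [-1.57, -0.002, -0.002]
force: [0.1, 0.3, -0.0]
width: -0.0
```

Call:
drive_tool(
  rot=[
    [0, 0, 0],
    [0, 0, 0],
    [0, 0, 0],
    [0, 0, 0],
  ],
  translation=[
    [0, 0, 0],
    [0, 0, 0],
    [0, 0, 0],
    [0, 0, 0],
  ],
  gripper=[0, 0, 0, 0],
)

```text
time_s: 28.05
tcp_pos: [448.4, 156.0, 140.1]
tcp_rot: [-1.571, 0.002, -0.001]
force: [0.4, -0.4, -0.0]
width: 0.6
```

```bash
python3 st.py
python3 - <<'E'
from jk import *
f=grab('wrist'); w=cloud(f); r=masks_of(f,'handle_grip')
p=w[r[0]['pixels']]; h=p[p[:,2]>40]
for y in range(110,200,20):
    s=h[abs(h[:,1]-y)<5]
    if len(s)>5: print(y,s[:,2].max().round(1),s[:,0].mean().round(1),end=' | ')
E
```

```text
0.6177371843544796 [ 0.4 -0.4 -0. ] [448.4 156.  140.1] 28.05
plate tilt(top cam) [-9.10000e-03 -7.23000e-02  5.56125e+01] 1941 z at y=-20 52.9
170 139.9 449.7 | 190 135.2 449.9 |
```

Call:
drive_tool(
  rot=[
    [0, 0, 0],
    [0, 0, 0],
    [0, 0, 0],
    [0, 0, 0],
    [0, 0, 0],
  ],
  translation=[
    [0, 0.03, 0.01],
    [0, 0.06, 0.02],
    [0, 0.095, 0.029],
    [0, 0.125, 0.035],
    [0, 0.148, 0.039],
  ],
  gripper=[0, 0, 0, 0, 0],
)

```text
time_s: 28.67
tcp_pos: [450.8, 176.4, 66.9]
tcp_rot: [-1.57, -0.003, -0.001]
force: [0.9, -1.2, 5.1]
width: 0.0
```

Call:
drive_tool(
  rot=[
    [0, 0, 0],
    [0, 0, 0],
    [0, 0, 0],
    [0, 0, 0],
    [0, 0, 0],
  ],
  translation=[
    [0, 0.006, 0],
    [0, 0.012, 0],
    [0, 0.016, 0],
    [0, 0.019, 0],
    [0, 0.02, 0],
  ],
  gripper=[0, 0, 0, 0, 0],
)

```text
time_s: 29.08
tcp_pos: [450.5, 176.4, 59.1]
tcp_rot: [-1.569, -0.002, -0.002]
force: [-2.8, 1.2, 16.1]
width: 0.7
```

```bash
python3 st.py
```

```text
0.7000419931928996 [-2.8  1.2 16.1] [450.5 176.4  59.1] 29.0833
plate tilt(top cam) [-1.29000e-02 -2.94000e-02  6.59427e+01] 1970 z at y=-20 60.7
```

Call:
drive_tool(
  rot=[
    [0, 0, 0],
    [0, 0, 0],
    [0, 0, 0],
    [0, 0, 0],
    [0, 0, 0],
  ],
  translation=[
    [0, -0.03, -0.003],
    [0, -0.07, -0.01],
    [-0.001, -0.11, -0.02],
    [-0.001, -0.145, -0.032],
    [-0.001, -0.168, -0.039],
  ],
  gripper=[0, 0, 0, 0, 0],
)

```text
time_s: 29.6
tcp_pos: [448.9, 155.6, 142.9]
tcp_rot: [-1.571, -0.001, -0.001]
force: [0.2, 0.5, -0.1]
width: 0.5
```

Call:
drive_tool(
  rot=[
    [0, 0, 0],
    [0, 0, 0],
    [0, 0, 0],
    [0, 0, 0],
  ],
  translation=[
    [0, 0, 0],
    [0, 0, 0],
    [0, 0, 0],
    [0, 0, 0],
  ],
  gripper=[0, 0, 0, 0],
)

```text
time_s: 29.93
tcp_pos: [447.8, 156.0, 140.0]
tcp_rot: [-1.571, 0.003, -0.001]
force: [0.1, 0.1, -0.3]
width: 0.5
```

```bash
python3 st.py
```

```text
0.48516055501363237 [ 0.1  0.1 -0.3] [447.8 156.  140. ] 29.9333
plate tilt(top cam) [-9.10000e-03 -4.71000e-02  6.07235e+01] 1989 z at y=-20 57.6
```

Call:
drive_tool(
  rot=[
    [0, 0, 0],
    [0, 0, 0],
    [0, 0, 0],
    [0, 0, 0],
    [0, 0, 0],
  ],
  translation=[
    [0, 0.03, 0.01],
    [0, 0.06, 0.02],
    [0, 0.095, 0.029],
    [0, 0.125, 0.035],
    [0, 0.148, 0.039],
  ],
  gripper=[0, 0, 0, 0, 0],
)

```text
time_s: 30.45
tcp_pos: [450.2, 176.4, 66.6]
tcp_rot: [-1.57, -0.003, -0.001]
force: [1.5, -1.1, 4.9]
width: 0.7
```

Call:
drive_tool(
  rot=[
    [0, 0, 0],
    [0, 0, 0],
    [0, 0, 0],
    [0, 0, 0],
    [0, 0, 0],
  ],
  translation=[
    [0, 0.006, 0],
    [0, 0.012, 0],
    [0, 0.016, 0],
    [0, 0.019, 0],
    [0, 0.02, 0],
  ],
  gripper=[0, 0, 0, 0, 0],
)

```text
time_s: 30.87
tcp_pos: [449.9, 176.4, 59.0]
tcp_rot: [-1.569, -0.002, -0.002]
force: [-1.4, 2.0, 17.8]
width: 0.1
```

Call:
drive_tool(
  rot=[
    [0, 0, 0],
    [0, 0, 0],
    [0, 0, 0],
    [0, 0, 0],
  ],
  translation=[
    [0, 0, 0],
    [0, 0, 0],
    [0, 0, 0],
    [0, 0, 0],
  ],
  gripper=[0, 0, 0, 0],
)

```text
time_s: 31.2
tcp_pos: [449.8, 176.4, 59.2]
tcp_rot: [-1.569, -0.003, -0.002]
force: [-2.2, 1.9, 13.9]
width: 0.6
```

```bash
python3 st.py
python3 - <<'E'
from jk import *
f=grab('top'); a=cv2.resize(f['pixels'][180:280,250:470],(792,360),interpolation=cv2.INTER_CUBIC)
cv2.imwrite('pics/t9.png',a)
f=grab('wrist'); w=cloud(f); m=(abs(w[...,0]-450)<30)&(w[...,1]>20)&(w[...,1]<155)&(w[...,2]>6)&(w[...,2]<14); q=w[m]
A=np.c_[q[:,:2],np.ones(len(q))]; print('base',len(q),np.linalg.lstsq(A,q[:,2],rcond=None)[0],np.percentile(q,[.3,99.7],axis=0).round(1).tolist())
E
```

```text
0.6013266157294485 [-2.2  1.9 13.9] [449.8 176.4  59.2] 31.2
plate tilt(top cam) [-9.10000e-03 -1.20000e-03  6.97487e+01] 1956 z at y=-20 65.7Traceback (most recent call last):
  File "<stdin>", line 5, in <module>
    return _quantile_unchecked(
        a, q, axis, out, overwrite_input, method, keepdims, weights)
    return _ureduce(a,
                    func=_quantile_ureduce_func,
    ...<5 lines>...
                    overwrite_input=overwrite_input,
                    method=method)
    r = func(a, **kwargs)
    result = _quantile(arr,
                       quantiles=q,
    ...<2 lines>...
                       out=out,
                       weights=wgt)
    slices_having_nans = np.isnan(arr[-1, ...])
                                  ~~~^^^^^^^^^
IndexError: index -1 is out of bounds for axis 0 with size 0
```

View pics/t9.png

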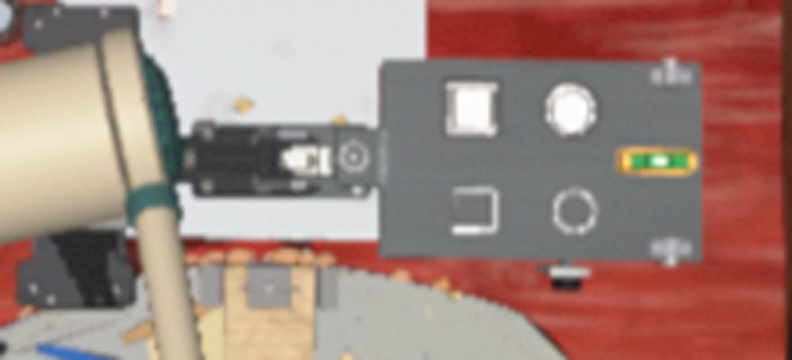

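The plate is level: the bubble sits between the lines at (660,160), both cups are in their nests at (471,108) and (571,108), and the jack is in line under the lug ring at (353,156). Handing in.

```bash
python3 -c "
from workcell import manip; print(manip.close_job())"
```

```text
the job is handed in; nothing more can be done
None
```

The job is handed in after about 31 s of robot time. The plate is level on the jack and the arm is still holding the handle down on its stop.

**Cups:** I placed the square cup, then the round cup, and let both go. While the plate was still low, the wrist camera showed both rims at the expected height, about 12 mm proud, and roughly in line with the plate. The slopes it read were 0.054 and 0.060 rad, against 0.074 for the plate.

**Jack:** It stood flat on the sheet after I let go. My estimates put the saddle 2–3 mm from the lift point, but the saddle itself was hidden under the lug, so I worked this out from the jack's base and the grip. I did not use the handle until that was done.

**Pumping:** I made two full strokes, each let right up, and a third held down.

**Last checks:**
- **Plate tilt:** the top camera read -0.001 rad. It had read -0.072 with the plate low, so it agrees with the known -0.074 to about 0.002. The bubble is between the lines.
- **Handle:** it is pressed with about 14 N, which is above the suggested 4–8 N but only pushes it against its stop.
- **Cups:** the final picture shows both still in their nests.

**Not confirmed:**
- My last check of the jack's base failed because the base was out of the wrist camera's view, so its upright stance was only confirmed before pumping.
- I did not measure the bystanders again at the end. My moves were planned to keep clear of them.

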